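# Clear the pastry board, pick out its joint, air the slats

### The job

Clear up the baker's bench: stack all the wooden slats to air, centred and square on the white rack, two side by side to a layer with a clear gap of about 65 mm between them and each layer crosswise on the one below, the first pair lying across the rack's grey grooves (an odd one goes alone on top, in the place of one of a pair). Take the T-handled pick and draw its tip slowly, at about 3 cm a second, down in the L-shaped joint of the marble board from the end beside the small steel plate, round the corner and right to the other end, then lay the pick back on its stand, handle across both rests with the pin hanging down between them. Leave everything else where it is.

Things in the scene. Friction and masses are not known exactly. Their poses are not given: they have to be found in the camera images.
- slat0: plain wooden dough slat, 130 x 30 x 15 mm, all slats alike, 50 g, 3 to 5 of the six are present. Origin at its centre; x along its length, y across its 30 mm width, z through its 15 mm thickness. Starts flat on the bench, or flat on the board lying across the joint.
- slat1: plain wooden dough slat, 130 x 30 x 15 mm, all slats alike, 50 g, 3 to 5 of the six are present. Origin at its centre; x along its length, y across its 30 mm width, z through its 15 mm thickness. Starts flat on the bench, or flat on the board lying across the joint.
- slat2: plain wooden dough slat, 130 x 30 x 15 mm, all slats alike, 50 g, 3 to 5 of the six are present. Origin at its centre; x along its length, y across its 30 mm width, z through its 15 mm thickness. Starts flat on the bench, or flat on the board lying across the joint.
- slat3: plain wooden dough slat, 130 x 30 x 15 mm, all slats alike, 50 g, 3 to 5 of the six are present. Origin at its centre; x along its length, y across its 30 mm width, z through its 15 mm thickness. Starts flat on the bench, or flat on the board lying across the joint.
- slat4: plain wooden dough slat, 130 x 30 x 15 mm, all slats alike, 50 g, 3 to 5 of the six are present. Origin at its centre; x along its length, y across its 30 mm width, z through its 15 mm thickness. Starts flat on the bench, or flat on the board lying across the joint.
- slat5: plain wooden dough slat, 130 x 30 x 15 mm, all slats alike, 50 g, 3 to 5 of the six are present. Origin at its centre; x along its length, y across its 30 mm width, z through its 15 mm thickness. Starts flat on the bench, or flat on the board lying across the joint.
- board: fixed board 220 (x) x 200 (y) x 22 mm high, marble with a wood border on its +y and +x sides; between them an L-shaped groove, the joint, 12 wide, 10 deep, open at both ends: along y = 50 from x = -110 to x = 60, then along x = 60 from y = 50 to y = -100 (mm). Origin: centre of underside. A dark steel plate 24 mm square in the border marks the start, at x = -94, y = 80
- seam_start (a point): floor of the joint, on its centre line, at the starting end beside the small steel plate, 10 mm in from the board's edge
- seam_corner (a point): floor of the joint, on its centre line, at the corner, 160 mm from seam_start
- seam_end (a point): floor of the joint, on its centre line, at the other end, 140 mm from seam_corner, 10 mm in from the board's edge
- rack: fixed thin white square airing rack, 150 x 150 mm, top 6 mm above the bench. Origin at the centre of the underside; x and y along its sides, z up. Six straight grey drain grooves in its top run along its x. It is either on the left or the right.
- stand: fixed grey stand for the pick: foot 70 (x) x 120 (y) x 8 mm, with two flat-topped rests at y = +-42 mm, each 50 (x) x 14 (y) mm, 70 mm high. Origin at the centre of the underside. It is on the other side from the rack.
- stand_seat (a point): point on the stand's centre, level with the tops of the two rests, 70 mm above the bench
- pick: T-handled joint pick, 120 g: wooden handle bar 110 (along its y) x 22 x 22 mm, with a 6 mm round steel pin straight down (-z) from its middle. Origin at the handle's centre; the tip is 63 mm below it. It starts with the handle's ends lying on the two rests (handle centre 11 mm above stand_seat) and the pin hanging between them. May lie on the rests either way round.
- pick_tip (a point): the lower end of the pick's pin
- roll_a: bystander, to be left alone: bread roll, 80 dia x 46 high mm; origin at the centre of its underside
- roll_b: bystander, to be left alone: bread roll, 80 dia x 46 high mm; origin at the centre of its underside
- cutter: bystander, to be left alone: plain steel ring cutter, 64 dia x 35 high mm; origin at the centre of its underside
- scraper: bystander, to be left alone: bench scraper lying flat, 70 x 120, black grip 25 high mm; origin at the centre of its underside
- brush: bystander, to be left alone: pastry brush lying flat
- bowl: bystander, to be left alone: white bowl, 120 dia x 50 high mm; origin at the centre of its underside
Things that resemble listed ones, but are neither listed nor needed, are in the scene too. What is shaped like the slat2 but blue or pink is not meant. What is shaped like the pick but orange is not meant.

How it is judged:
By the outcome, as a careful person would: the job done as asked, in the order asked, and still so for the second after the job is handed in, with the robot touching nothing.
Of slat0, slat1, slat2, slat3, slat4, slat5 only 3 to 5 are there at a start; the rules pass over those that are not, and their reading is None.
At some moment in a run one of slat0, slat1, slat2, slat3, slat4, slat5 may be knocked a few centimetres aside while the robot is not near it.
It also fails if it takes over 210 s, if anything falls off the work surface, if the arm or the gripper's body presses on something with over 40 N, if the wrist force passes 120 N, or if a joint passes its speed limit or range.

### The arm

A 6-joint arm with a two-finger parallel gripper is mounted at the origin on the work surface. World frame = base frame: x ahead of the robot, y to its left, z up, the work surface at z = 0. Lengths are in m, angles in rad, forces in N, time in s.
With the tool pointing down it reaches from about 0.225 to 0.875 m from the base axis. Payload 3.4 kg.
Tool frame: the origin (TCP) lies on the mounting face of the last link; the fingertips stand 173 mm ahead of it and the grasp point (between the pads) lies 155 mm ahead of it; y points along the fingers, x is the direction in which the jaws open and shut, and the axes are right-handed (so a half turn about y gives the same grasp; the last joint's range is limited). The gripper opens to 85 mm and grips with 20 to 120 N. Pads are 22 mm wide; open, the fingers measure 114 mm over their backs; the gripper's body (76 mm by 85 mm) begins 54 mm behind the grasp point. The pads swing forward as they close: fully open they stand 13 mm farther back than shut.
Start: joints at [1.117, 0.276, 1.505, -0, 1.361, -0.121], TCP at [0.188, 0.543, 0.405] pointing down, gripper open.
Joint ranges: [-2.89, 2.89], [-0.75, 2.08], [0.22, 2.7], [-1.18, 4.32], [0.11, 2.71], [-2.7, 2.7]. Speed limits (rad/s): [2.57, 2.57, 3.14, 3.14, 3.14, 3.14].

### API

Orientations are given as a unit quaternion [w, x, y, z].
In Python, from rig import manip, vision, ticket gives the robot as it stands.
- The arm moves only by the tool arm_command, never from a script. Its argument "increments" is one flat list of numbers, 7 for each row, row after row: the turn, a rotation vector about the tool's x, y, z in rad, then the shift along the tool's x, y, z in cm, then the closure, from 0 (fully open) to 1 (shut). In form: [wx, wy, wz, tx, ty, tz, hand, wx, wy, wz, tx, ty, tz, hand, ...]. A call has 1 to 8 rows; each row shifts and turns the commanded pose from where the row before left it, along the tool's axes as they then stand; what a row does not reach is not made up. A row lasts 1/8 s, in which the tool goes at most 62.5 mm and 10.7 degrees, less where a joint would pass 70% of its speed; a pose out of reach is approached as far as the arm can. A call is refused whole if a number of a shift passes 6.25 or a number of a turn 0.188, either way. A call with a gripper value outside its range is refused whole. The fingers move at their own pace and stop on an object; "grip_force" is the grip in N (left out, the last holds). Time passes only in rows, so rows that do not move let the fingers close. It gives the time, the measured TCP pose, the force and the opening at its end, in the units of the state.
- manip.get_state(): the state, without advancing time (a new reading comes with each control period).
- vision.get_image(name): name is "scene" or "top"; returns the picture (400x640x3 uint8, red, green, blue); there is no depth.
- vision.camera_params(name): a dict with "vfov" (degrees; the focal length in pixels is half the picture's height over the tangent of half this angle, whatever the lens; pixels are square), "cx", "cy" (the principal point, pixels), "R" (3x3) and "t" (3): a world point X has camera coordinates R X + t. Camera axes: x right, y down, z forward; pixel columns grow to the right and rows downward; lengths in m; the calibration is good to about 2 mm. A picture is of the moment at which its call begins. camera_params takes no time and is no camera call.
- ticket.sign_off(): hands the job in, once; it reports no verdict.
The state is a dict: "clock": time; "qpos": joint angles; "qd": joint speeds; "effort": joint torques, N m; "position": TCP position; "ee_rot": TCP orientation; "contact_force": force on the tool from outside, world axes, zero at the start; "moment": the same for the moment, N m; "width": finger opening in m.
Only numpy, scipy, OpenCV 4.12 (cv2) and the standard library are available. Lean on these libraries where they do the work, as an engineer would, in place of code of your own. Each camera call takes 0.05 s, during which the arm holds its last target.

## Working session

There is one attempt and no reset: what is moved stays moved. The work goes in short steps, Python scripts to look and compute and a tool call to move; the robot and the scene stay as the last step left them, time stands still between calls to the robot, and variables do not carry over. Pictures are saved under pics/ and viewed, and the job is handed in when it is done.

Besides the shell and the picture viewer there is one more tool, called after "Request:" as a command line: name --argument value ..., lists and objects as JSON in quotes. arm_command: Moves the arm, as the interface text tells. Its arguments: {"type":"object","properties":{"increments":{"type":"array"},"grip_force":{"type":"number"}},"required":["increments"]}

```bash
mkdir -p pics; ls; python3 - <<'E'
from rig import manip, vision
import cv2
for n in ("scene","top"):
    im=vision.get_image(n); cv2.imwrite(f"pics/{n}0.png",im[:,:,::-1])
    p=vision.camera_params(n); print(n,p)
print(manip.get_state())
E
```

```text
pics
scene {'vfov': 57.15666718340593, 'cx': 321.9675583253358, 'cy': 199.96352973222042, 'R': array([[-0.60031356,  0.79954232,  0.01886016],
       [ 0.60665445,  0.4706026 , -0.64070552],
       [-0.52114682, -0.37318262, -0.76755503]]), 't': array([ 0.30748687, -0.27910545,  1.4119288 ])}
top {'vfov': 54.52876731148495, 'cx': 323.9340028807012, 'cy': 205.45045838296903, 'R': array([[-0.00641004, -0.99986954, -0.01482609],
       [-0.99049442,  0.00838578, -0.13729709],
       [ 0.13740351,  0.01380508, -0.99041895]]), 't': array([0.01775941, 0.49485502, 1.22089054])}
{'clock': 0.1, 'qpos': array([ 1.11699612e+00,  2.76551275e-01,  1.50603524e+00, -1.84136796e-05,
        1.36067833e+00, -1.20998198e-01]), 'qd': array([ 0.00058641, -0.00152721, -0.00151156, -0.00154464, -0.00149648,
        0.00055987]), 'effort': array([ 2.35276420e-03, -4.17705774e+01, -2.46403348e+01, -3.41551149e-04,
        5.82462730e-03,  2.97707425e-05]), 'position': array([0.1877727 , 0.54327758, 0.40390338]), 'ee_rot': array([-0.57562172,  0.57619771,  0.40976117, -0.41079389]), 'contact_force': array([-0.27625553,  1.32054482, -0.06537222]), 'moment': array([-0.02366246, -0.00224773,  0.0137804 ]), 'width': 0.0851710524454271}
```

View pics/top0.png

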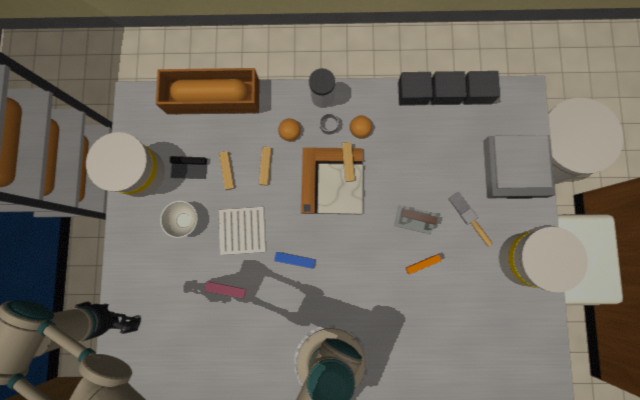

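View pics/scene0.png

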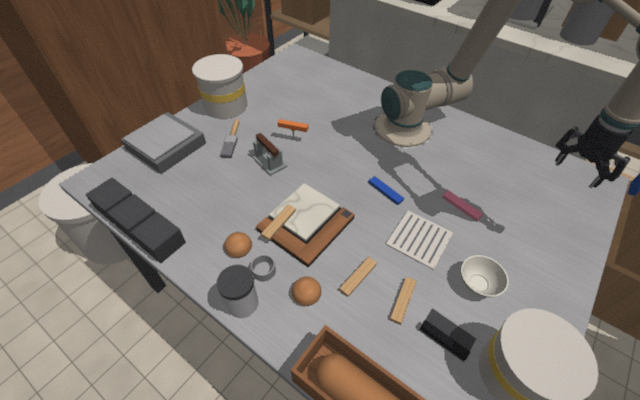

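The pictures show three plain slats: top view (226,170), (265,165) and, across the joint, (348,161). The blue (295,260) and pink (225,290) bars don't count. The rack is at (242,231) and the stand with the pick at (417,220). The orange pick lookalike (425,263) is not meant. I'll zoom in next to confirm.

```bash
cat > h.py <<'E'
import numpy as np, cv2
from rig import manip, vision
P={n:vision.camera_params(n) for n in("scene","top")}
def ray(n,u,v):
    p=P[n]; f=200/np.tan(np.radians(p["vfov"])/2)
    R=np.array(p["R"]);t=np.array(p["t"])
    d=R.T@np.array([(u-p["cx"])/f,(v-p["cy"])/f,1.]); return -R.T@t,d
def cast(n,uv,z):
    o=[]
    for u,v in np.atleast_2d(uv):
        c,d=ray(n,u,v); s=(z-c[2])/d[2]; o.append(c+s*d)
    return np.array(o)
def proj(n,X):
    p=P[n]; f=200/np.tan(np.radians(p["vfov"])/2)
    c=(np.array(p["R"])@np.atleast_2d(X).T).T+p["t"]
    return np.c_[f*c[:,0]/c[:,2]+p["cx"],f*c[:,1]/c[:,2]+p["cy"]]
def get(n,name):
    im=vision.get_image(n)[:,:,::-1].copy(); cv2.imwrite(f"pics/{name}.png",im); return im
def crop(im,x0,y0,x1,y1,k,name):
    cv2.imwrite(f"pics/{name}.png",cv2.resize(im[y0:y1,x0:x1],None,fx=k,fy=k,interpolation=cv2.INTER_CUBIC))
def rectw(n,mask,z):
    "world min-area rect of mask contour on plane z"
    cs,_=cv2.findContours(mask,cv2.RETR_EXTERNAL,cv2.CHAIN_APPROX_NONE)
    c=max(cs,key=cv2.contourArea)[:,0,:].astype(float)
    w=cast(n,c,z)[:,:2]
    (cx,cy),(a,b),ang=cv2.minAreaRect((w*1000).astype(np.float32))
    if a<b: a,b,ang=b,a,ang+90
    return cx,cy,a,b,(ang+90)%180-90
E
python3 - <<'E'
from h import *
a=cv2.imread("pics/top0.png");b=cv2.imread("pics/scene0.png")
crop(a,195,130,455,275,3,"c1"); crop(b,220,110,440,310,3,"c2")
E
```

```text
(no output)
```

View pics/c1.png

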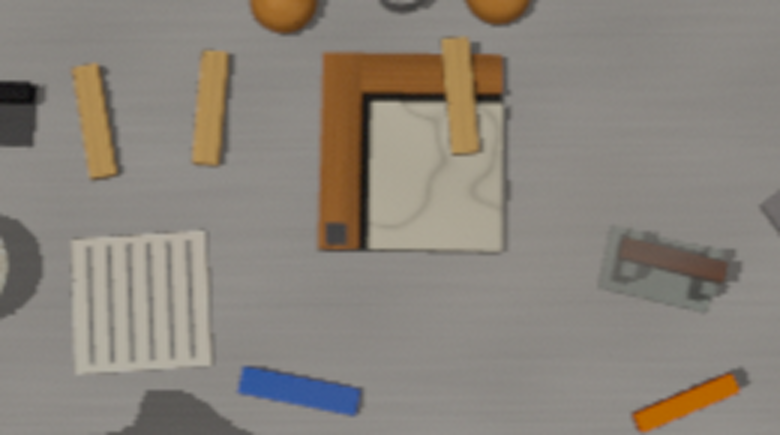

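View pics/c2.png

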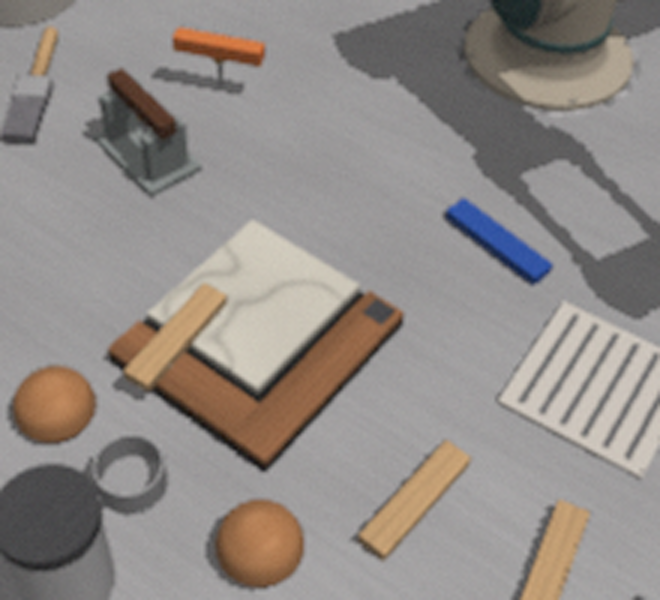

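```bash
python3 - <<'E'
from h import *
for n in("top","scene"):
    im=cv2.imread(f"pics/{n}0.png"); hsv=cv2.cvtColor(im,cv2.COLOR_BGR2HSV)
    pts={"top":[("s1",226,170,.015),("s2",265,165,.015),("s3",348,161,.037),("pick",418,216,.092),("plate",306,208,.022),("rack",0,0,.006),("bord",308,180,.022)],
         "scene":[("s1",403,300,.015),("s2",358,276,.015),("s3",279,221,.037),("pick",267,144,.092),("bord",310,245,.022)]}[n]
    for k,u,v,z in pts:
        print(n,k,hsv[v,u],im[v,u])
E
```

```text
top s1 [ 19 132 174] [ 84 140 174]
top s2 [ 19 133 171] [ 82 137 171]
top s3 [ 19 132 170] [ 82 137 170]
top pick [ 10  73 102] [ 73  83 102]
top plate [170  11  68] [66 65 68]
top rack [22 92 89] [57 80 89]
top bord [ 15 183 138] [ 39  88 138]
scene s1 [ 16 100 191] [116 157 191]
scene s2 [ 17 104 197] [117 161 197]
scene s3 [ 17 103 198] [118 162 198]
scene pick [ 12 133  88] [42 60 88]
scene bord [ 12 129 138] [ 68  96 138]
```

```bash
cat >> h.py <<'E'
K=6
def meas(n,im,box,fn,z,dbg=None,pick=None,hull=True):
    x0,y0,x1,y1=box
    c=cv2.resize(im[y0:y1,x0:x1],None,fx=K,fy=K,interpolation=cv2.INTER_LINEAR)
    m=fn(c,cv2.cvtColor(c,cv2.COLOR_BGR2HSV)).astype(np.uint8)*255
    m=cv2.morphologyEx(m,cv2.MORPH_OPEN,np.ones((5,5)))
    if dbg:
        d=c.copy(); d[m>0]=d[m>0]//2+np.array([0,127,0],np.uint8); cv2.imwrite(f"pics/{dbg}.png",d)
    cs,_=cv2.findContours(m,cv2.RETR_EXTERNAL,cv2.CHAIN_APPROX_NONE)
    q=max(cs,key=cv2.contourArea)[:,0,:].astype(float)
    uv=(q+.5)/K-.5+[x0,y0]
    w=cast(n,uv,z)[:,:2]
    (cx,cy),(a,b),ang=cv2.minAreaRect((w*1000).astype(np.float32))
    if a<b: a,b,ang=b,a,ang+90
    M=cv2.moments(w.astype(np.float32)*1000); 
    th=np.degrees(.5*np.arctan2(2*M['mu11'],M['mu20']-M['mu02']))
    return [round(float(x),1) for x in (cx,cy,a,b,(ang+90)%180-90,M['m10']/M['m00'],M['m01']/M['m00'],th)]
slat=lambda c,h:(h[...,0]>=14)&(h[...,0]<26)&(h[...,1]>70)&(h[...,1]<165)&(h[...,2]>145)
rackm=lambda c,h:(h[...,1]<45)&(h[...,2]>172)
E
python3 - <<'E'
from h import *
t=cv2.imread("pics/top0.png");s=cv2.imread("pics/scene0.png")
for k,b,z in(("s1",(212,145,240,195),.015),("s2",(254,140,276,190),.015),("s3",(334,136,362,186),.037)):
    print("top",k,meas("top",t,b,slat,z,"m"+k))
for k,b,z in(("s1",(385,270,422,325),.015),("s2",(335,250,382,298),.015),("s3",(255,197,302,242),.037)):
    print("scene",k,meas("scene",s,b,slat,z,"n"+k))
print(meas("top",t,(214,202,270,260),rackm,.006,"mr"))
pk=lambda c,h:(c[...,2].astype(int)-c[...,0]>22)
print(meas("top",t,(390,195,445,240),pk,.092,"mp"))
print(meas("scene",s,(250,128,288,160),pk,.092,"np"))
a=[cv2.imread(f"pics/{k}.png") for k in("ms1","ms2","ms3","mp","mr","np","ns1","ns3")]
H=300
row=lambda l:np.hstack([cv2.resize(x,(190,H)) for x in l])
cv2.imwrite("pics/mm.png",np.vstack([row(a[:4]),row(a[4:])]))
E
```

```text
top s1 [621.6, 342.4, 129.0, 29.7, 10.6, 621.3, 342.5, 10.8]
top s2 [635.6, 213.0, 129.1, 28.9, -4.3, 635.6, 213.0, -4.3]
top s3 [640.6, -64.5, 130.0, 31.4, 4.3, 640.3, -64.5, 4.1]
scene s1 [624.5, 346.5, 128.8, 29.1, 10.9, 624.6, 346.5, 10.8]
scene s2 [638.9, 217.6, 128.2, 31.2, -4.3, 639.0, 217.4, -4.1]
scene s3 [644.1, -61.1, 128.9, 32.8, 3.7, 644.8, -60.4, 3.7]
[419.3, 286.6, 146.5, 143.9, 3.3, 419.0, 286.4, -7.4]
[450.6, -278.3, 107.2, 21.2, 75.9, 450.6, -279.7, 75.1]
[458.9, -267.2, 121.0, 24.5, 75.0, 458.4, -267.9, 74.3]
```

View pics/mm.png

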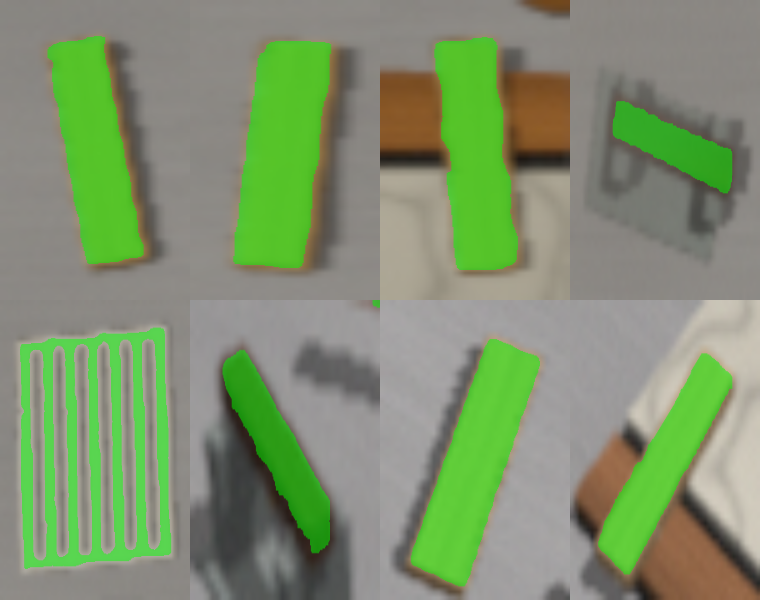

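```bash
python3 - <<'E'
from h import *
t=cv2.imread("pics/top0.png");s=cv2.imread("pics/scene0.png")
for n in P: print(n,ray(n,0,0)[0])
crop(t,296,142,370,220,8,"bt"); crop(s,252,178,362,270,7,"bs"); crop(t,388,190,448,245,10,"st")
E
```

```text
scene [1.08973131 0.41240627 0.8991094 ]
top [ 0.32251033 -0.00324715  1.27739858]
```

View pics/bt.png

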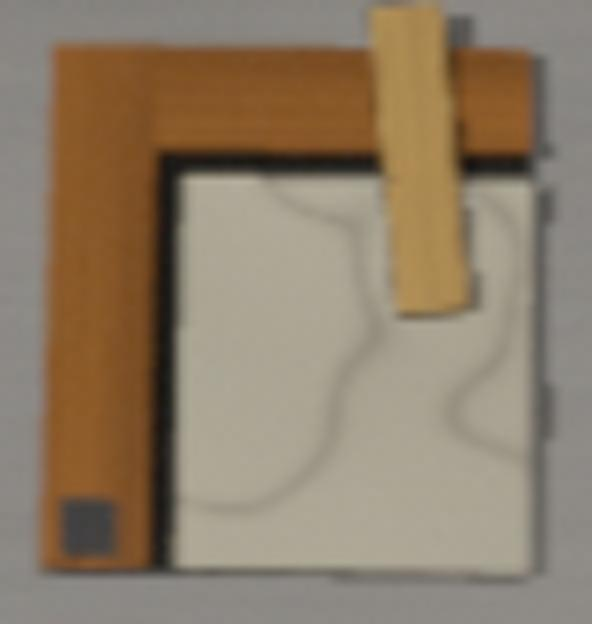

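View pics/bs.png

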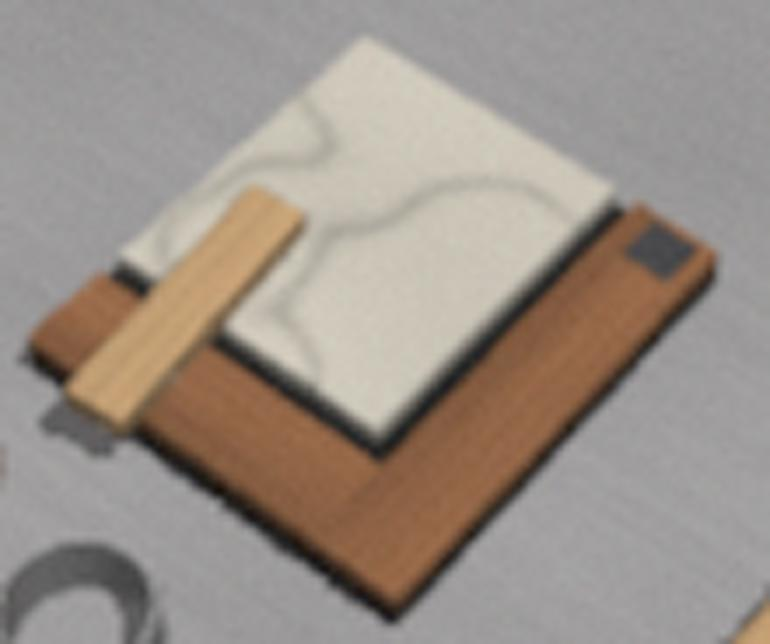

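View pics/st.png

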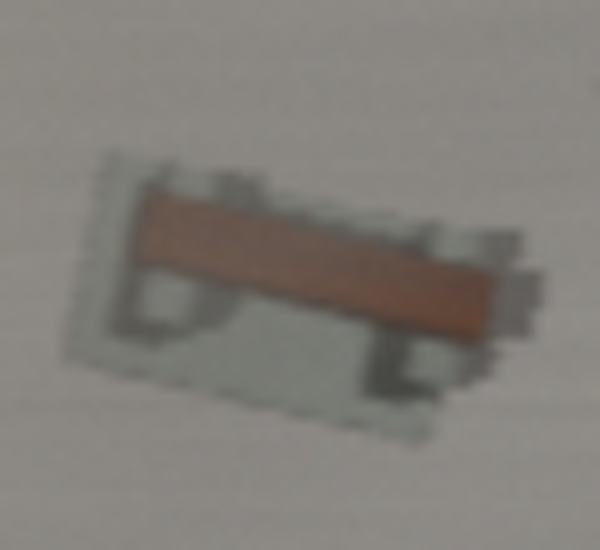

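```bash
cat > fit.py <<'E'
from h import *
def rigid(m,w):
    mc,wc=m.mean(0),w.mean(0); a=(m-mc);b=(w-wc)
    th=np.arctan2((a[:,0]*b[:,1]-a[:,1]*b[:,0]).sum(),(a*b).sum())
    R=np.array([[np.cos(th),-np.sin(th)],[np.sin(th),np.cos(th)]]); t=wc-R@mc
    return t,th,(w-(m@R.T+t))
E
python3 - <<'E'
from fit import *
m=np.array([(110,100),(-110,100),(110,-100),(-110,-100),(54,44),(66,56),(-110,44),(-110,56),(54,-100),(66,-100),(-94,80)],float)
tp=np.array([(53,45),(42,570),(532,49),(531,575),(176,174),(158,153),(172,570),(152,570),(531,178),(531,154),(89,527)],float)
sp=np.array([(394,604),(715,258),(33,345),(367,37),(381,437),(380,458),(615,188),(637,205),(118,263),(105,276),(661,248)],float)
for n,p,k,o in(("top",tp,8,(296,142)),("scene",sp,7,(252,178))):
    uv=(p+.5)/k-.5+o; w=cast(n,uv,.022)[:,:2]*1000
    t,th,r=rigid(m,w); print(n,t.round(1),np.degrees(th).round(2)); print(r.round(1).tolist())
E
```

```text
top [581.7 -11.4] -1.13
[[-0.0, -0.8], [-0.6, -0.9], [0.1, -0.4], [-0.4, 0.0], [1.4, 3.0], [-1.9, -1.4], [0.0, 2.0], [-0.1, -1.8], [1.0, -0.0], [-0.8, 0.0], [1.3, 0.2]]
scene [585.5  -5.6] -0.91
[[1.4, -1.3], [3.8, -0.3], [-0.2, 3.1], [-1.7, 0.5], [0.8, 1.7], [-3.2, -4.2], [-0.7, -0.9], [1.1, 0.3], [2.1, 1.1], [-1.3, 1.6], [-2.1, -1.6]]
```

```bash
python3 - <<'E'
from fit import *
t=cv2.imread("pics/top0.png");s=cv2.imread("pics/scene0.png")
rs=lambda c,h:(h[...,1]<40)&(h[...,2]>185)
print(meas("scene",s,(380,205,460,272),rs,.006,"nr"))
rackm=lambda c,h:(h[...,2]>166)
print(meas("top",t,(214,202,270,260),rackm,.006,"mr"))
crop(t,210,198,274,262,9,"rt"); crop(s,380,203,460,272,9,"rs")
a=cv2.imread("pics/nr.png"); print(a.shape)
E
```

```text
[421.4, 291.5, 146.8, 146.2, -86.8, 421.5, 291.3, -66.3]
[419.1, 287.1, 147.9, 146.3, 3.4, 418.9, 286.7, -11.6]
(402, 480, 3)
```

View pics/rt.png

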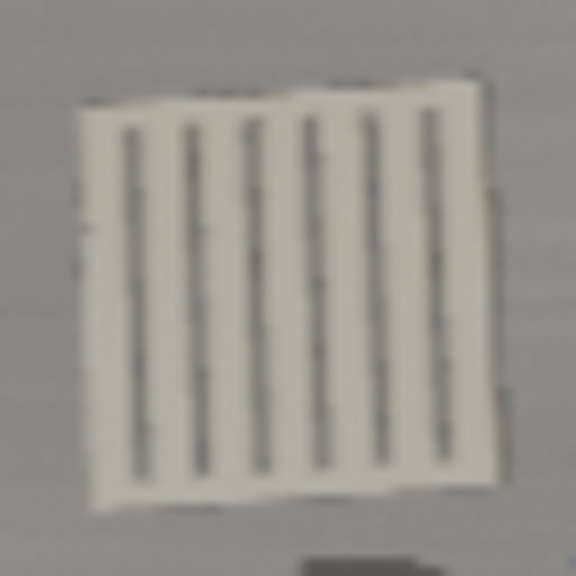

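View pics/rs.png

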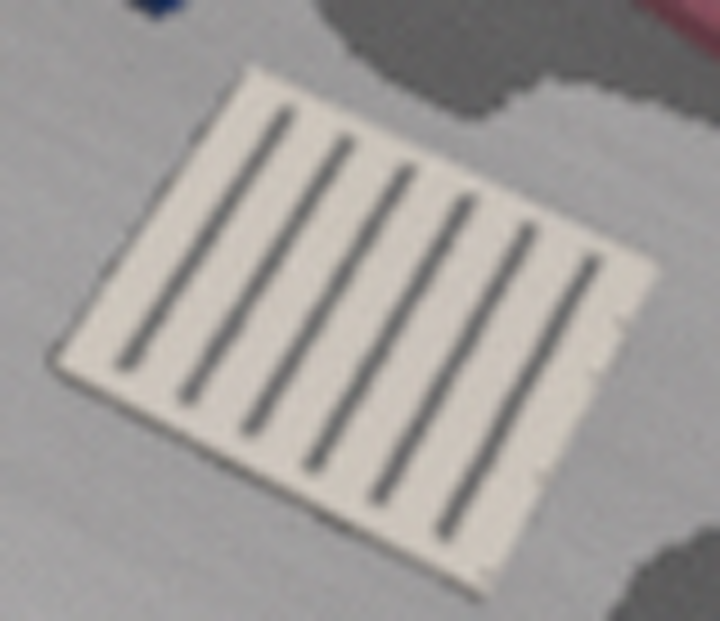

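```bash
cat >> h.py <<'E'
from scipy.spatial.transform import Rotation as Ro
def pose():
    s=manip.get_state(); q=s["ee_rot"]; R=Ro.from_quat([q[1],q[2],q[3],q[0]]).as_matrix()
    return s,np.array(s["position"]),R
def to(x,y,z,head=None):
    """tool-frame shift (cm) and wz turn to reach TCP (mm) / tool-x heading deg (mod 180)"""
    s,p,R=pose(); h=np.degrees(np.arctan2(R[1,0],R[0,0]))
    d=R.T@(np.array([x,y,z])/1000-p)*100
    print("clk %.2f pos %s head %.2f zaxis %s w %.4f F %s q6 %.2f"%(s["clock"],(p*1000).round(1),h,R[:,2].round(4),s["width"],np.round(s["contact_force"],1),s["qpos"][5]))
    print("shift in present tool axes cm",d.round(2))
    if head is not None:
        for hh in (head,head+180):
            dh=(hh-h+180)%360-180   # ccw from above
            wz=-np.radians(dh)
            R2=R@Ro.from_rotvec([0,0,wz]).as_matrix()
            print(" turn wz %.3f rad; shift in turned axes %s"%(wz,(R2.T@(np.array([x,y,z])/1000-p)*100).round(2)))
E
python3 -c "
from h import *
to(637,215,260,85.75)
to(623,344.5,260,100.7)"
```

```text
clk 0.10 pos [187.8 543.3 403.9] head 70.93 zaxis [-9.451e-01  3.267e-01  2.000e-04] w 0.0852 F [-0.3  1.3 -0.1] q6 -0.12
shift in present tool axes cm [-16.33  14.41 -53.19]
 turn wz -0.259 rad; shift in turned axes [-19.47   9.75 -53.19]
 turn wz 2.883 rad; shift in turned axes [ 19.47  -9.75 -53.19]
clk 0.10 pos [187.8 543.3 403.9] head 70.93 zaxis [-9.451e-01  3.267e-01  2.000e-04] w 0.0852 F [-0.3  1.3 -0.1] q6 -0.12
shift in present tool axes cm [ -4.54  14.39 -47.63]
 turn wz -0.520 rad; shift in turned axes [-11.09  10.23 -47.63]
 turn wz 2.622 rad; shift in turned axes [ 11.09 -10.23 -47.63]
```

```bash
sed -i 's/R\[:,2\]/R[:,1]/; s/zaxis/yaxis/; s/turn wz/turn wy/; s/\[0,0,wz\]/[0,wz,0]/' h.py
python3 -c "
from h import *
s,p,R=pose();print(R.round(3))
to(637,215,260,85.75)
to(623,344.5,260,100.7)"
```

```text
[[ 0.327 -0.001 -0.945]
 [ 0.945 -0.002  0.327]
 [-0.002 -1.     0.   ]]
clk 0.10 pos [187.8 543.3 403.9] head 70.93 yaxis [-7.0e-04 -1.5e-03 -1.0e+00] w 0.0852 F [-0.3  1.3 -0.1] q6 -0.12
shift in present tool axes cm [-16.33  14.41 -53.19]
 turn wy -0.259 rad; shift in turned axes [-29.39  14.41 -47.24]
 turn wy 2.883 rad; shift in turned axes [29.39 14.41 47.24]
clk 0.10 pos [187.8 543.3 403.9] head 70.93 yaxis [-7.0e-04 -1.5e-03 -1.0e+00] w 0.0852 F [-0.3  1.3 -0.1] q6 -0.12
shift in present tool axes cm [ -4.54  14.39 -47.63]
 turn wy -0.520 rad; shift in turned axes [-27.59  14.39 -39.09]
 turn wy 2.622 rad; shift in turned axes [27.59 14.39 39.09]
```

Request:
arm_command --increments '[0,-0.13,0,0,0,0,0,0,-0.13,0,0,0,0,0,0,0,0,-2.94,1.0,-4.72,0,0,0,0,-2.94,1.0,-4.72,0,0,0,0,-2.94,1.0,-4.72,0,0,0,0,-2.94,1.0,-4.72,0,0,0,0,-2.94,1.0,-4.72,0,0,0,0,-2.94,1.0,-4.72,0]' --grip_force 40

```text
clock: 1.1
position: [0.4587, 0.3456, 0.3441]
ee_rot: [0.518, -0.518, -0.481, 0.482]
contact_force: [0.4, 1.0, -0.8]
width: 0.0852
```

Request:
arm_command --increments '[0,0,0,-2.94,1.0,-4.72,0,0,0,0,-2.94,1.0,-4.72,0,0,0,0,-2.94,1.0,-4.72,0,0,0,0,-2.94,1.0,-4.72,0,0,0,0,0,0,0,0,0,0,0,0,0,0,0]'

```text
clock: 1.85
position: [0.6369, 0.2158, 0.3039]
ee_rot: [0.519, -0.517, -0.481, 0.482]
contact_force: [0.1, 0.3, 0.3]
width: 0.0853
```

```bash
python3 - <<'E'
from h import *
to(637,215,180,85.75)
t=get("top","top1");s=get("scene","scene1")
print(meas("top",t,(254,140,276,190),slat,.015,"ms2")); print(meas("scene",s,(335,250,382,298),slat,.015,"ns2"))
crop(t,220,120,300,200,7,"q1"); crop(s,320,180,420,300,5,"q2")
E
```

```text
clk 1.85 pos [636.9 215.8 303.9] head 85.78 yaxis [-2.2e-03  2.0e-04 -1.0e+00] w 0.0853 F [0.1 0.3 0.3] q6 -1.27
shift in present tool axes cm [-0.08 12.39 -0.04]
 turn wy 0.001 rad; shift in turned axes [-0.08 12.39 -0.04]
 turn wy -3.141 rad; shift in turned axes [ 0.08 12.39  0.04]
[630.6, 207.8, 73.6, 19.0, 0.8, 634.8, 207.5, 5.3]
[639.0, 217.7, 128.6, 31.8, -4.5, 638.4, 218.1, -3.5]
```

View pics/scene1.png

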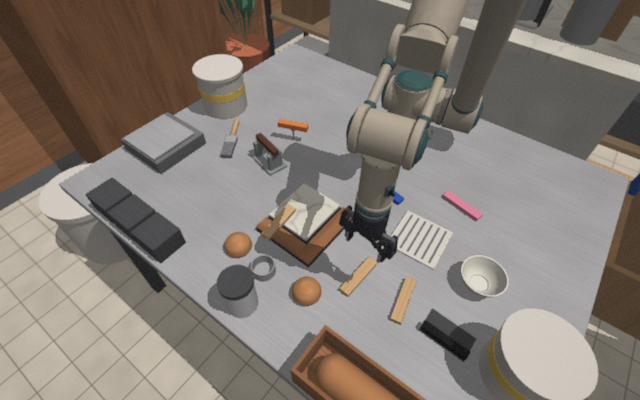

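The gripper is over s2 (358,276 in the scene view), which hasn't moved. Next I descend and grip.

Request:
arm_command --increments '[0,0,0,0,5,0,0,0,0,0,0,4.5,0,0,0,0,0,0,2,0,0,0,0,0,0,1.1,0,0,0,0,0,0,0,0,0.6,0,0,0,0,0,0,0.7,0,0,0,0,0,0,0.8,0,0,0,0,0,0,0.8]'

```text
clock: 2.95
position: [0.6378, 0.2161, 0.1802]
ee_rot: [-0.517, 0.518, 0.482, -0.481]
contact_force: [-0.1, 0.5, 4.3]
width: 0.029
```

Request:
arm_command --increments '[0,0,0,0,0,0,0.9,0,0,0,0,0,0,0.9,0,0,0,0,0,0,0.9]'

```text
clock: 3.32
position: [0.6378, 0.216, 0.1802]
ee_rot: [-0.517, 0.518, 0.482, -0.481]
contact_force: [-0.7, 0.6, 6.5]
width: 0.0287
```

Request:
arm_command --increments '[0,0,0,0,-0.5,0,0.9,0,0,0,0,-2,0,0.9,0,0,0,0,-4,0,0.9,0,0,0,0,0,0,0.9,0,0,0,0,0,0,0.9]'

```text
clock: 3.95
position: [0.6368, 0.2158, 0.2433]
ee_rot: [0.518, -0.518, -0.481, 0.482]
contact_force: [-0.3, -0.4, -0.6]
width: 0.0289
```

```bash
python3 - <<'E'
from h import *
to(467.7,291.9,240,3.3)
t=get("top","top2");s=get("scene","scene2")
print(meas("scene",s,(325,230,392,298),slat,.077,"ns2"))
crop(t,220,120,300,200,5,"q1"); crop(s,300,180,420,300,5,"q2")
E
```

```text
clk 3.95 pos [636.8 215.8 243.3] head 85.82 yaxis [-1.2e-03 -2.0e-04 -1.0e+00] w 0.0289 F [-0.3 -0.4 -0.6] q6 -1.27
shift in present tool axes cm [ 6.36  0.34 17.42]
 turn wy 1.440 rad; shift in turned axes [-16.44   0.34   8.58]
 turn wy -1.701 rad; shift in turned axes [16.44  0.34 -8.58]
[678.7, 215.2, 45.3, 31.5, -3.9, 680.6, 215.1, -5.0]
```

View pics/q2.png

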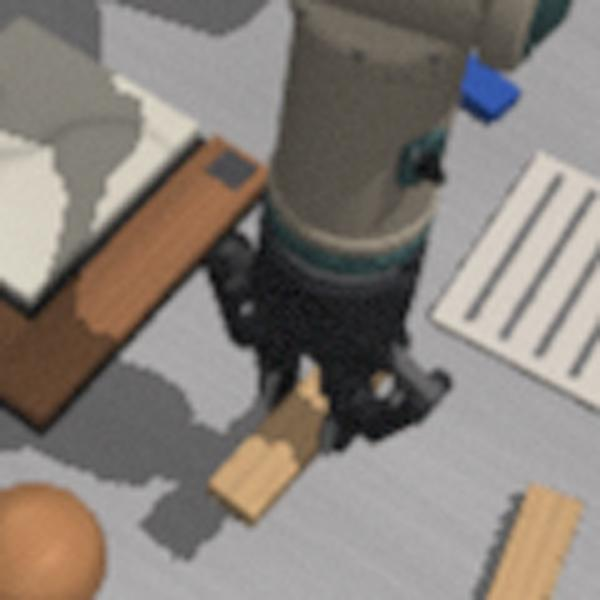

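Request:
arm_command --increments '[0,0.18,0,0,0,0,0.9,0,0.18,0,0,0,0,0.9,0,0.18,0,0,0,0,0.9,0,0.18,0,0,0,0,0.9,0,0.18,0,0,0,0,0.9,0,0.18,0,0,0,0,0.9,0,0.18,0,0,0,0,0.9,0,0.18,0,0,0,0,0.9]'

```text
clock: 5.05
position: [0.6368, 0.2158, 0.2421]
ee_rot: [-0.707, 0.707, 0.017, -0.019]
contact_force: [-0.5, 0.3, -0.2]
width: 0.0286
```

Request:
arm_command --increments '[0,0,0,-3.3,0,1.7,0.9,0,0,0,-4,0,2.1,0.9,0,0,0,-4,0,2.1,0.9,0,0,0,-3.3,0,1.7,0.9,0,0,0,-1.84,0,0.98,0.9,0,0,0,0,0,0,0.9,0,0,0,0,0,0,0.9]'

```text
clock: 5.92
position: [0.4695, 0.292, 0.2437]
ee_rot: [0.707, -0.707, -0.021, 0.02]
contact_force: [0.3, 0.3, -0.3]
width: 0.0287
```

```bash
python3 - <<'E'
from h import *
to(467.7,291.9,189,3.3)
t=get("top","top3");s=get("scene","scene3")
crop(t,190,160,290,270,6,"q1"); crop(s,350,160,480,290,5,"q2")
E
```

```text
clk 5.92 pos [469.5 292.  243.7] head 3.31 yaxis [ 1.7e-03  2.0e-04 -1.0e+00] w 0.0287 F [ 0.3  0.3 -0.3] q6 0.37
shift in present tool axes cm [-0.18  5.47  0.  ]
 turn wy 0.000 rad; shift in turned axes [-0.18  5.47  0.  ]
 turn wy -3.141 rad; shift in turned axes [ 0.18  5.47 -0.  ]
```

View pics/q2.png

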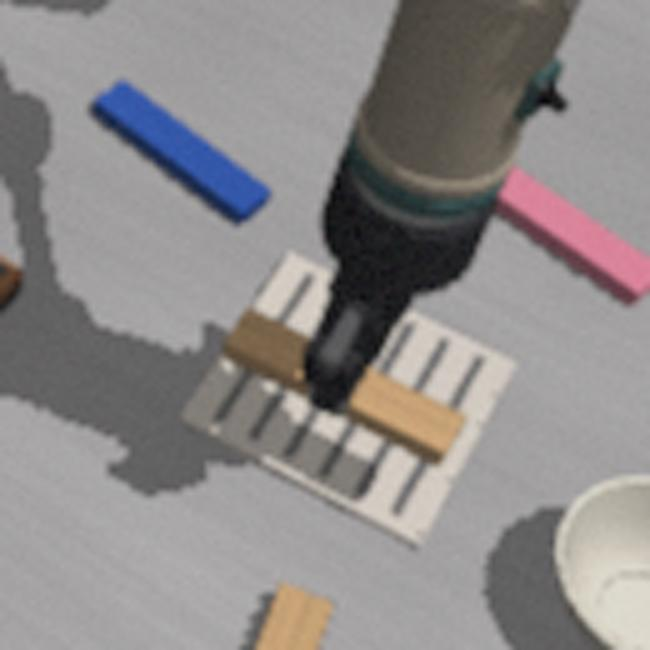

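View pics/q1.png

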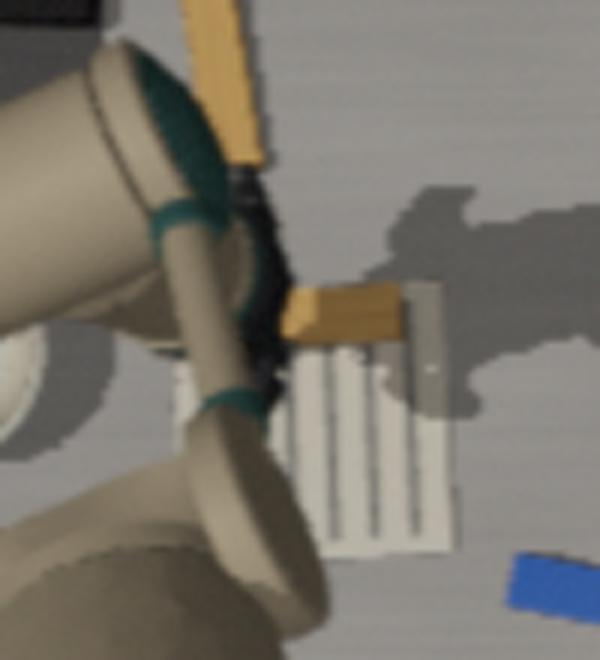

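Request:
arm_command --increments '[0,0,0,-0.18,3.0,0,0.9,0,0,0,0,2,0,0.9,0,0,0,0,0.4,0,0.9,0,0,0,0,0,0,0.9,0,0,0,0,0,0,0.9]'

```text
clock: 6.65
position: [0.467, 0.292, 0.1906]
ee_rot: [0.707, -0.707, -0.021, 0.02]
contact_force: [-0.3, 0.4, -0.8]
width: 0.0288
```

```bash
python3 - <<'E'
from h import *
to(467.7,291.9,186.5,3.3)
t=get("top","top4");s=get("scene","scene4")
crop(t,190,160,290,270,6,"q1"); crop(s,370,190,470,280,8,"q2")
E
```

```text
clk 6.65 pos [467.  292.  190.6] head 3.31 yaxis [ 1.8e-03  8.0e-04 -1.0e+00] w 0.0288 F [-0.3  0.4 -0.8] q6 0.37
shift in present tool axes cm [ 0.06  0.41 -0.02]
 turn wy 0.000 rad; shift in turned axes [ 0.06  0.41 -0.02]
 turn wy -3.141 rad; shift in turned axes [-0.06  0.41  0.02]
```

View pics/q2.png

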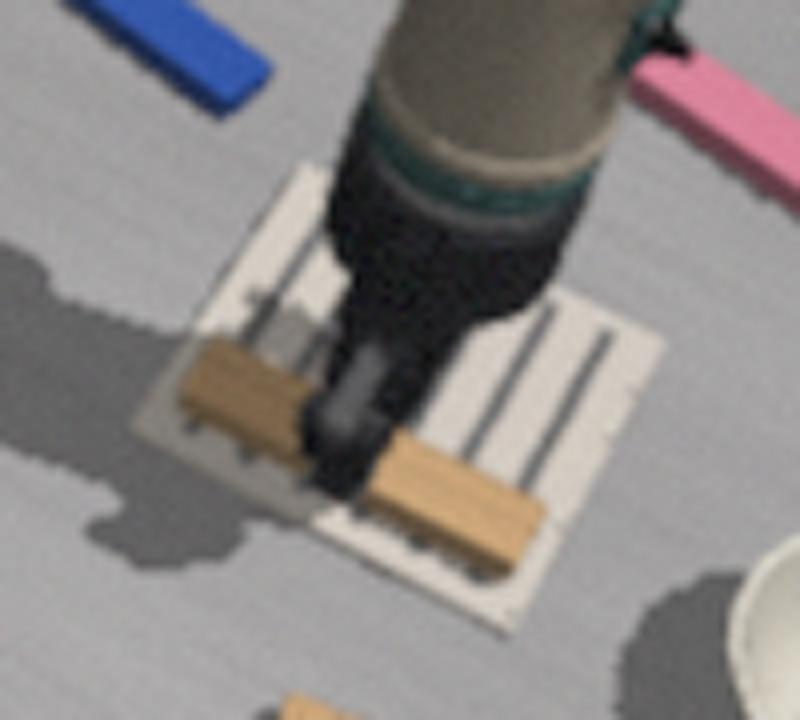

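View pics/q1.png

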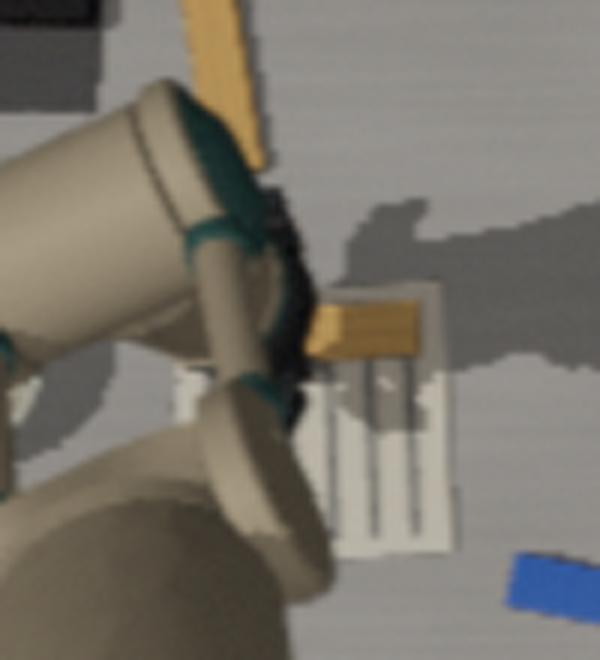

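```bash
python3 - <<'E'
from h import *
p=np.array([(223,335),(183,390),(548,498),(505,556)],float)
uv=(p+.5)/8-.5+[370,190]
w=cast("scene",uv,.0255)[:,:2]*1000;print(w.round(1),w.mean(0))
# in rack frame (scene rack centre 421.4,291.5)
a=np.radians(3.3);R=np.array([[np.cos(a),np.sin(a)],[-np.sin(a),np.cos(a)]])
print((w-[421.4,291.5])@R.T)
E
```

```text
[[457.4 232.6]
 [487.2 233.1]
 [448.6 357.1]
 [479.2 355.5]] [468.10820917 294.57729203]
[[ 32.52565097 -60.88197155]
 [ 62.36952493 -62.13305924]
 [ 30.96199676  63.95768857]
 [ 61.37442619  60.59124906]]
```

In the rack frame the held slat sits at (46.8, 0.4) mm; the target is (47.5, 0). I'll set it down.

Request:
arm_command --increments '[0,0,0,0.06,0.25,0,0.9,0,0,0,0,0.2,0,0.9,0,0,0,0,0,0,0.9]'

```text
clock: 7.12
position: [0.4671, 0.2921, 0.1862]
ee_rot: [0.707, -0.707, -0.021, 0.02]
contact_force: [-0.6, -0.9, 6.3]
width: 0.0287
```

Request:
arm_command --increments '[0,0,0,0,0,0,0.55,0,0,0,0,0,0,0.45,0,0,0,0,0,0,0.4,0,0,0,0,-2,0,0.4,0,0,0,0,-5,0,0.3,0,0,0,0,-5,0,0,0,0,0,0,0,0,0]'

```text
clock: 8.0
position: [0.4683, 0.2927, 0.3094]
ee_rot: [0.708, -0.705, -0.024, 0.017]
contact_force: [0.6, 0.2, -0.4]
width: 0.0855
```

```bash
python3 - <<'E'
from h import *
to(623,344.5,300,100.7)
t=get("top","top5");s=get("scene","scene5")
print(meas("top",t,(212,145,240,195),slat,.015,"ms1")); print(meas("scene",s,(385,270,422,325),slat,.015,"ns1"))
crop(t,190,160,290,270,6,"q1"); crop(s,370,190,470,280,8,"q2")
E
```

```text
clk 8.00 pos [468.3 292.7 309.4] head 3.32 yaxis [ 0.0086  0.0041 -1.    ] w 0.0855 F [ 0.6  0.2 -0.4] q6 0.37
shift in present tool axes cm [15.74  1.09  4.27]
 turn wy -1.700 rad; shift in turned axes [  2.22   1.09 -16.15]
 turn wy 1.442 rad; shift in turned axes [-2.22  1.09 16.15]
[621.7, 342.3, 128.6, 29.8, 10.8, 628.8, 342.8, 13.5]
[624.7, 346.5, 128.9, 29.3, 10.9, 624.8, 346.5, 10.9]
```

View pics/scene5.png

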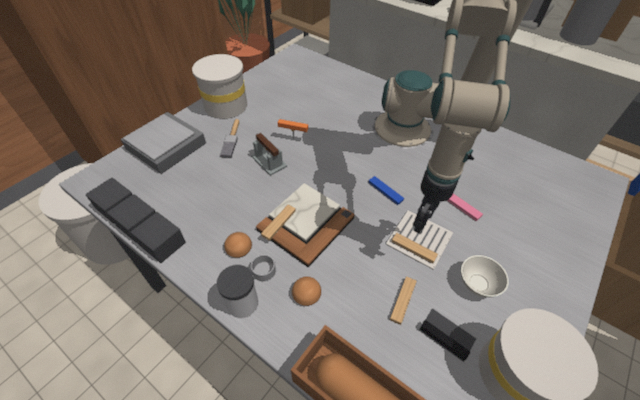

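```bash
python3 - <<'E'
from h import *
t=cv2.imread("pics/top0.png"); s=cv2.imread("pics/scene0.png")
crop(t,160,140,245,205,9,"q1"); crop(s,380,265,490,370,7,"q3")
print(cast("top",[(207,157),(207,164),(205,178),(171,157)],.02).round(3))
s5=cv2.imread("pics/scene5.png"); print(meas("scene",s5,(385,230,440,266),slat,.021,"nA"))
E
```

```text
[[0.664 0.404 0.02 ]
 [0.64  0.403 0.02 ]
 [0.592 0.408 0.02 ]
 [0.665 0.525 0.02 ]]
[469.5, 294.6, 129.2, 29.9, -86.7, 469.8, 294.6, -86.7]
```

View pics/q1.png

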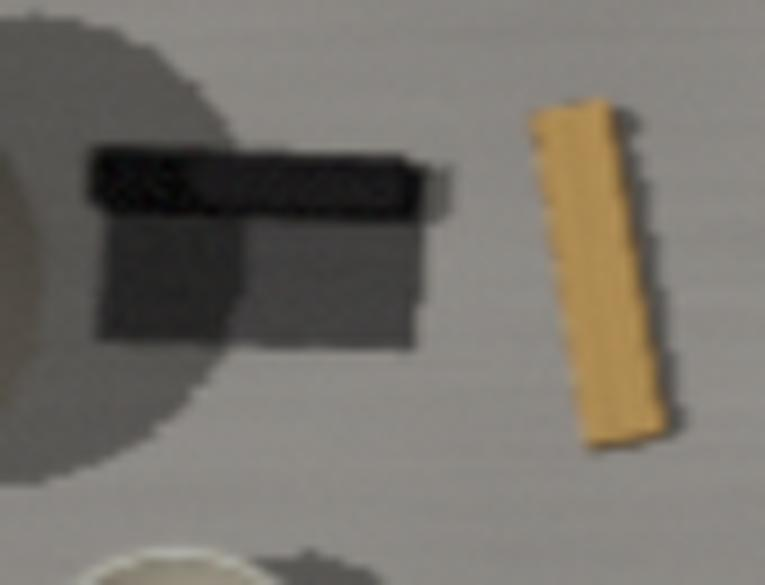

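View pics/q3.png

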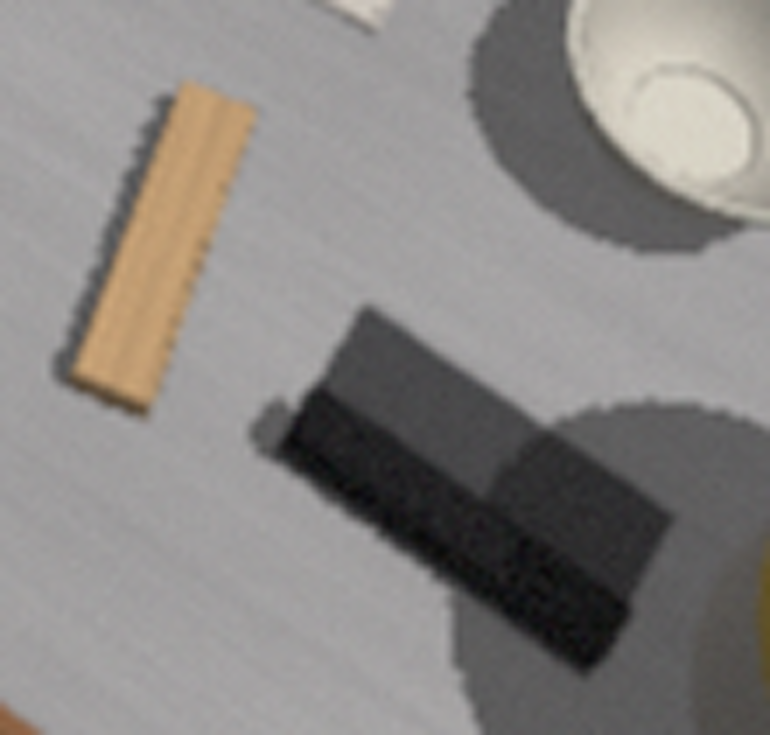

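View pics/nA.png

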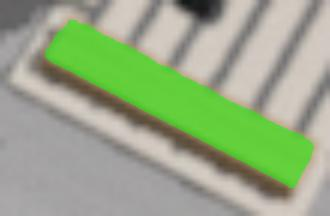

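Request:
arm_command --increments '[0,0.18,0,0,0,0,0.3,0,0.18,0,0,0,0,0.3,0,0.18,0,0,0,0,0.3,0,0.18,0,0,0,0,0.3,0,0.18,0,0,0,0,0.3,0,0.18,0,0,0,0,0.3,0,0.18,0,0,0,0,0.3,0,0.18,0,0,0,0,0.3]'

```text
clock: 9.1
position: [0.4663, 0.2917, 0.3029]
ee_rot: [-0.542, 0.545, -0.453, 0.452]
contact_force: [-1.0, 0.6, 0.5]
width: 0.06
```

Request:
arm_command --increments '[0,0,0,-0.5,1,3.6,0.3,0,0,0,-0.6,1,4.5,0.3,0,0,0,-0.6,1,4.5,0.3,0,0,0,-0.52,1,3.5,0.3,0,0,0,0,1,0,0.3,0,0,0,0,0,0,0.3,0,0,0,0,0,0,0.3]'

```text
clock: 9.98
position: [0.6198, 0.3437, 0.2548]
ee_rot: [-0.544, 0.546, -0.451, 0.45]
contact_force: [-0.6, -0.4, 0.7]
width: 0.06
```

```bash
python3 - <<'E'
from h import *
to(622,344.5,182,100.7)
s=get("scene","scene6")
print(meas("scene",s,(385,270,422,325),slat,.015,"ns1"))
E
```

```text
clk 9.97 pos [619.8 343.7 254.8] head -79.17 yaxis [-1.9e-03 -7.0e-04 -1.0e+00] w 0.0600 F [-0.6 -0.4  0.7] q6 1.79
shift in present tool axes cm [-0.04  7.28  0.25]
 turn wy -3.139 rad; shift in turned axes [ 0.04  7.28 -0.25]
 turn wy 0.002 rad; shift in turned axes [-0.04  7.28  0.25]
[624.8, 346.4, 129.2, 29.4, 11.0, 625.0, 347.2, 10.8]
```

Request:
arm_command --increments '[0,0,0,0,4,0.2,0.3,0,0,0,0,2.5,0,0.3,0,0,0,0,0.8,0,0.3,0,0,0,0,0,0,0.5,0,0,0,0,0,0,0.7,0,0,0,0,0,0,0.8,0,0,0,0,0,0,0.9,0,0,0,0,0,0,0.9]'

```text
clock: 11.02
position: [0.6234, 0.3447, 0.1841]
ee_rot: [0.546, -0.544, 0.45, -0.451]
contact_force: [-0.2, -0.2, 6.6]
width: 0.0282
```

Request:
arm_command --increments '[0,0,0,0,0,0,0.9,0,0,0,0,-0.5,0,0.9,0,0,0,0,-2,0,0.9,0,0,0,0,-4,0,0.9,0,0,0,0,0,0,0.9,0,0,0,0,0,0,0.9]'

```text
clock: 11.78
position: [0.6225, 0.3442, 0.2467]
ee_rot: [-0.545, 0.545, -0.451, 0.45]
contact_force: [0.6, 0.3, -0.8]
width: 0.0282
```

```bash
python3 - <<'E'
from h import *
to(372.9,286.5,245,3.3)
E
```

```text
clk 11.78 pos [622.5 344.2 246.7] head -79.18 yaxis [-1.e-03 -4.e-04 -1.e+00] w 0.0282 F [ 0.6  0.3 -0.8] q6 1.79
shift in present tool axes cm [  0.98   0.19 -25.6 ]
 turn wy -1.440 rad; shift in turned axes [-25.25   0.19  -4.32]
 turn wy 1.702 rad; shift in turned axes [25.25  0.19  4.32]
```

Request:
arm_command --increments '[0,-0.18,0,0,0,0,0.9,0,-0.18,0,0,0,0,0.9,0,-0.18,0,0,0,0,0.9,0,-0.18,0,0,0,0,0.9,0,-0.18,0,0,0,0,0.9,0,-0.18,0,0,0,0,0.9,0,-0.18,0,0,0,0,0.9,0,-0.18,0,0,0,0,0.9]'

```text
clock: 12.78
position: [0.6222, 0.3441, 0.245]
ee_rot: [-0.706, 0.707, 0.021, -0.024]
contact_force: [-0.8, 0.3, -1.1]
width: 0.0282
```

Request:
arm_command --increments '[0,0,0,-4,0,-0.7,0.9,0,0,0,-5,0,-0.85,0.9,0,0,0,-5,0,-0.85,0.9,0,0,0,-5,0,-0.85,0.9,0,0,0,-4,0,-0.7,0.9,0,0,0,-2.25,0,-0.37,0.9,0,0,0,0,0,0,0.9,0,0,0,0,0,0,0.9]'

```text
clock: 13.78
position: [0.3743, 0.287, 0.2469]
ee_rot: [0.707, -0.707, -0.021, 0.02]
contact_force: [-0.4, -0.5, 0.2]
width: 0.0285
```

```bash
python3 - <<'E'
from h import *
to(372.3,286.6,194,3.3)
E
```

```text
clk 13.78 pos [374.3 287.  246.9] head 3.32 yaxis [ 9.e-04  3.e-04 -1.e+00] w 0.0285 F [-0.4 -0.5  0.2] q6 0.45
shift in present tool axes cm [-0.21  5.29 -0.03]
 turn wy 0.000 rad; shift in turned axes [-0.21  5.29 -0.03]
 turn wy -3.141 rad; shift in turned axes [0.21 5.29 0.03]
```

Request:
arm_command --increments '[0,0,0,-0.2,3,0,0.9,0,0,0,0,1.8,0,0.9,0,0,0,0,0.4,0,0.9,0,0,0,0,0,0,0.9,0,0,0,0,0,0,0.9]'

```text
clock: 14.4
position: [0.372, 0.2868, 0.1958]
ee_rot: [0.707, -0.707, -0.021, 0.02]
contact_force: [-1.0, -1.1, -0.4]
width: 0.0285
```

```bash
python3 - <<'E'
from h import *
to(372.3,286.6,190,3.3)
s=get("scene","scene7"); t=get("top","top7")
crop(s,370,190,470,280,8,"q2"); crop(t,200,195,280,265,8,"q1")
E
```

```text
clk 14.40 pos [372.  286.8 195.8] head 3.31 yaxis [ 1.5e-03  9.0e-04 -1.0e+00] w 0.0285 F [-1.  -1.1 -0.4] q6 0.45
shift in present tool axes cm [ 0.02  0.58 -0.02]
 turn wy 0.000 rad; shift in turned axes [ 0.02  0.58 -0.02]
 turn wy -3.141 rad; shift in turned axes [-0.02  0.58  0.02]
```

View pics/q2.png

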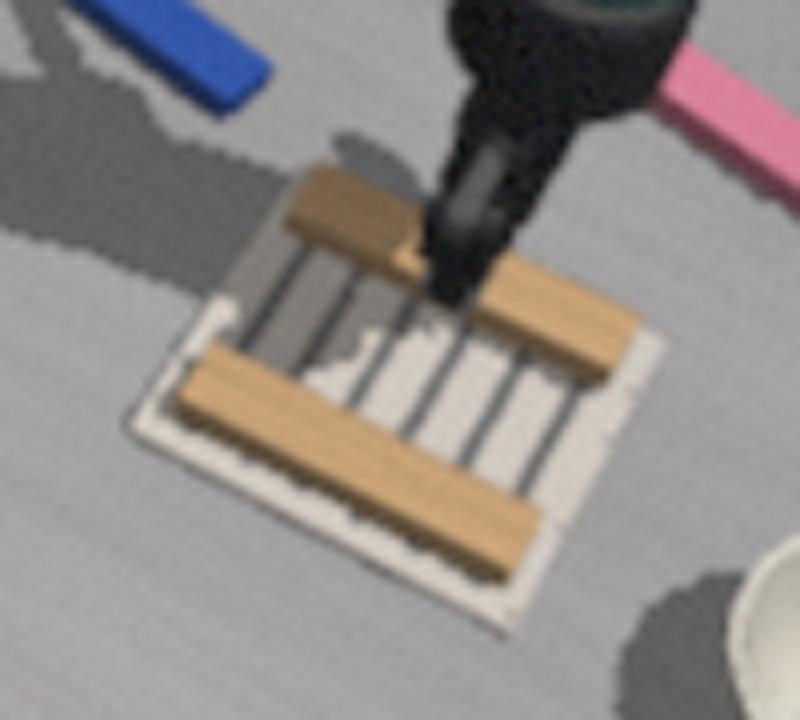

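View pics/q1.png

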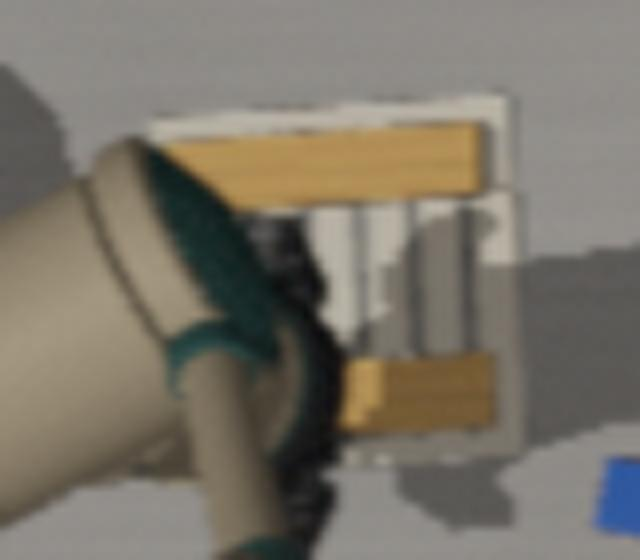

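Request:
arm_command --increments '[0,0,0,0,0.4,0,0.9,0,0,0,0,0.2,0,0.9,0,0,0,0,0,0,0.9,0,0,0,0,0,0,0.6,0,0,0,0,0,0,0.5,0,0,0,0,0,0,0.4,0,0,0,0,0,0,0.4]'

```text
clock: 15.38
position: [0.3713, 0.2865, 0.1891]
ee_rot: [-0.707, 0.707, 0.02, -0.021]
contact_force: [-0.6, -0.2, -1.1]
width: 0.0511
```

Request:
arm_command --increments '[0,0,0,0,-2,0,0.4,0,0,0,0,-5,0,0.3,0,0,0,0,-5,0,0.3,0,0,0,0,0,0,0.3,0,0,0,0,0,0,0.3]'

```text
clock: 16.0
position: [0.3709, 0.2862, 0.3088]
ee_rot: [-0.707, 0.707, 0.02, -0.021]
contact_force: [0.3, 1.6, -0.3]
width: 0.0597
```

```bash
python3 - <<'E'
from h import *
to(641.5,-63,290,94)
s=get("scene","scene8"); t=get("top","top8")
a=np.radians(3.3);R=np.array([[np.cos(a),np.sin(a)],[-np.sin(a),np.cos(a)]])
for b,k in(((385,230,440,266),"nA"),((400,205,455,242),"nB")):
  m=meas("scene",s,b,slat,.021,k); print(m,(R@(np.array(m[:2])-[421.4,291.5])).round(1))
for n,im,b in(("top",t,(334,136,362,186)),("scene",s,(255,197,302,242))):print(meas(n,im,b,slat,.037,"x"+n))
E
```

```text
clk 16.00 pos [370.9 286.2 308.8] head 3.33 yaxis [-6.e-04 -3.e-04 -1.e+00] w 0.0597 F [ 0.3  1.6 -0.3] q6 0.45
shift in present tool axes cm [ 24.99   1.87 -36.44]
 turn wy -1.583 rad; shift in turned axes [-36.73   1.87 -24.56]
 turn wy 1.559 rad; shift in turned axes [36.73  1.87 24.56]
[469.4, 294.6, 129.3, 29.7, -86.7, 469.8, 294.6, -86.7] [48.1  0.3]
[374.3, 286.7, 129.0, 29.4, -86.8, 374.4, 286.6, -86.6] [-47.3  -2.1]
[640.4, -64.4, 130.3, 32.4, 4.6, 640.4, -64.6, 4.2]
[644.0, -60.6, 128.9, 32.7, 3.5, 644.8, -60.2, 3.8]
```

View pics/scene8.png

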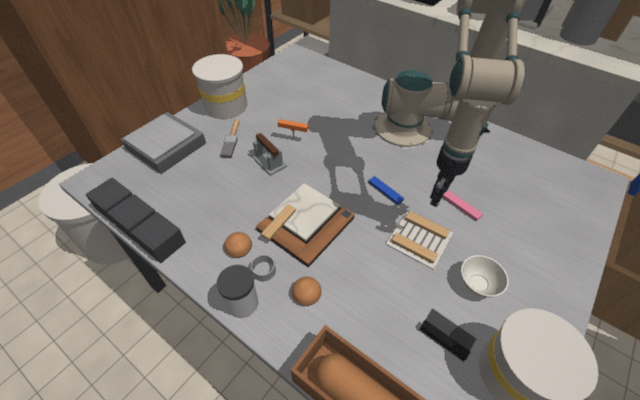

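Request:
arm_command --increments '[0,-0.176,0,0,0,0,0.2,0,-0.176,0,0,0,0,0.2,0,-0.176,0,0,0,0,0.2,0,-0.176,0,0,0,0,0.2,0,-0.176,0,0,0,0,0.2,0,-0.176,0,0,0,0,0.2,0,-0.176,0,0,0,0,0.2,0,-0.176,0,0,0,0,0.2]'

```text
clock: 17.1
position: [0.3709, 0.2863, 0.3075]
ee_rot: [0.524, -0.524, -0.473, 0.476]
contact_force: [-0.0, -0.4, 0.2]
width: 0.0685
```

Request:
arm_command --increments '[0,-0.175,0,0,0,0,0.2,0,0,0,-5,0.2,-3.34,0.2,0,0,0,-5,0.2,-3.34,0.2,0,0,0,-5,0.2,-3.34,0.2,0,0,0,-5,0.2,-3.34,0.2,0,0,0,-5,0.2,-3.34,0.2,0,0,0,-5,0.2,-3.34,0.2,0,0,0,-4,0.2,-2.7,0.2]'

```text
clock: 18.1
position: [0.6229, -0.0389, 0.2929]
ee_rot: [0.483, -0.482, -0.516, 0.518]
contact_force: [1.6, 1.3, 0.3]
width: 0.0686
```

Request:
arm_command --increments '[0,0,0,-2.73,0.3,-1.8,0.2,0,0,0,0,0,0,0.2,0,0,0,0,0,0,0.2]'

```text
clock: 18.48
position: [0.6411, -0.0623, 0.2905]
ee_rot: [0.484, -0.481, -0.517, 0.518]
contact_force: [0.0, -0.4, 0.8]
width: 0.0682
```

```bash
python3 - <<'E'
from h import *
to(641.5,-63,207,94)
s=get("scene","scene9"); print(meas("scene",s,(255,197,302,242),slat,.037,"x"))
E
```

```text
clk 18.48 pos [641.1 -62.3 290.5] head 94.01 yaxis [-0.0038  0.0014 -1.    ] w 0.0682 F [ 0.  -0.4  0.8] q6 -1.85
shift in present tool axes cm [-0.08  8.35 -0.06]
 turn wy 0.000 rad; shift in turned axes [-0.08  8.35 -0.06]
 turn wy -3.141 rad; shift in turned axes [0.08 8.35 0.06]
[644.3, -60.3, 128.7, 33.0, 3.2, 647.4, -58.3, 2.5]
```

View pics/scene9.png

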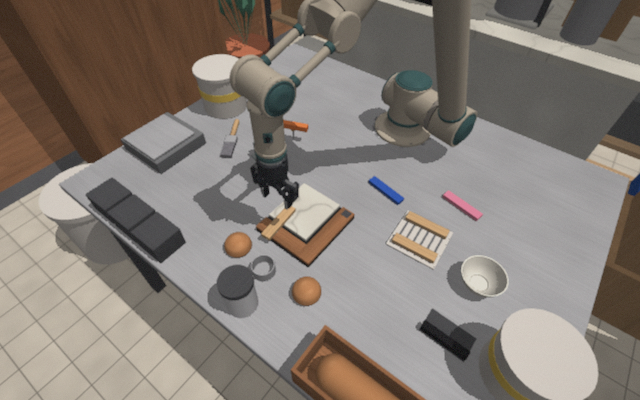

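Request:
arm_command --increments '[0,0,0,0,4.5,0,0.2,0,0,0,0,3,0,0.2,0,0,0,0,1,0,0.2,0,0,0,0,0,0,0.5,0,0,0,0,0,0,0.7,0,0,0,0,0,0,0.8,0,0,0,0,0,0,0.9,0,0,0,0,0,0,0.9]'

```text
clock: 19.52
position: [0.6425, -0.0626, 0.209]
ee_rot: [-0.481, 0.483, 0.518, -0.516]
contact_force: [-0.4, 1.0, 5.9]
width: 0.0267
```

Request:
arm_command --increments '[0,0,0,0,0,0,0.9,0,0,0,0,-0.5,0,0.9,0,0,0,0,-2,0,0.9,0,0,0,0,-4,0,0.9,0,0,0,0,0,0,0.9,0,0,0,0,0,0,0.9]'

```text
clock: 20.27
position: [0.6414, -0.0627, 0.2719]
ee_rot: [0.482, -0.482, -0.517, 0.517]
contact_force: [0.2, 0.7, -1.7]
width: 0.027
```

```bash
python3 - <<'E'
from h import *
to(417.5,336,268,93.3)
to(422.5,241.5,268,93.3)
s=get("scene","scene10"); t=get("top","top10"); crop(s,235,150,345,250,7,"q2")
E
```

```text
clk 20.27 pos [641.4 -62.7 271.9] head 94.02 yaxis [-8.e-04  1.e-04 -1.e+00] w 0.0270 F [ 0.2  0.7 -1.7] q6 -1.85
shift in present tool axes cm [41.34  0.41 19.55]
 turn wy 0.013 rad; shift in turned axes [41.09  0.41 20.06]
 turn wy -3.129 rad; shift in turned axes [-41.09   0.41 -20.06]
clk 20.27 pos [641.4 -62.7 271.9] head 94.02 yaxis [-8.e-04  1.e-04 -1.e+00] w 0.0270 F [ 0.2  0.7 -1.7] q6 -1.85
shift in present tool axes cm [31.88  0.41 19.71]
 turn wy 0.013 rad; shift in turned axes [31.63  0.41 20.11]
 turn wy -3.129 rad; shift in turned axes [-31.63   0.41 -20.11]
```

View pics/q2.png

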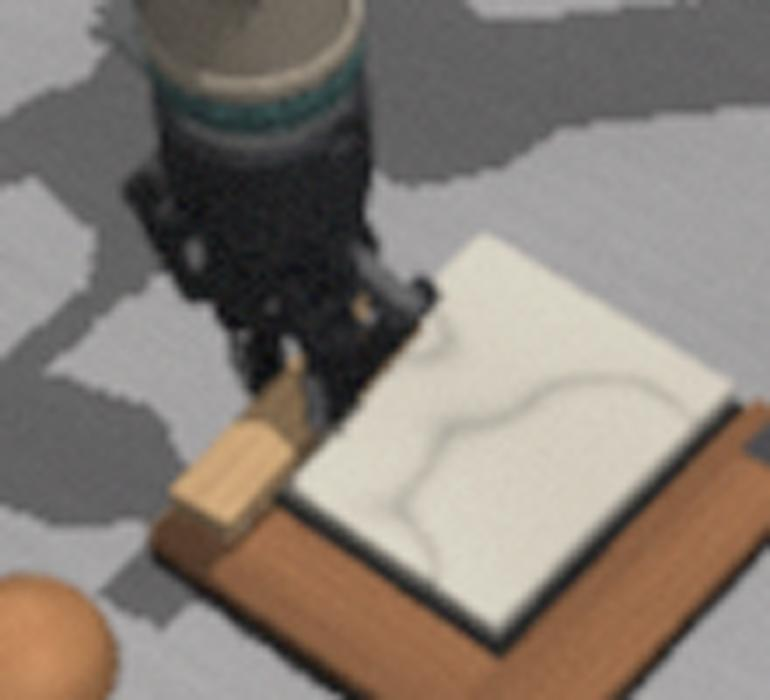

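Request:
arm_command --increments '[0,0.013,0,3.5,0,2.2,0.9,0,0,0,5,0,3.2,0.9,0,0,0,5,0,3.2,0.9,0,0,0,5,0,3.2,0.9,0,0,0,5,0,3.2,0.9,0,0,0,5,0,3.2,0.9,0,0,0,3.1,0,2,0.9,0,0,0,0,0,0,0.9]'

```text
clock: 21.38
position: [0.4196, 0.2423, 0.2713]
ee_rot: [0.485, -0.484, -0.514, 0.516]
contact_force: [-0.2, -0.1, -0.2]
width: 0.0264
```

Request:
arm_command --increments '[0,0,0,0,0,0,0.9,0,0,0,0,2.5,0,0.9,0,0,0,0,0,0,0.9,0,0,0,0,0,0,0.9]'

```text
clock: 21.88
position: [0.4225, 0.2404, 0.2474]
ee_rot: [-0.486, 0.486, 0.514, -0.514]
contact_force: [1.2, 0.7, -0.3]
width: 0.0267
```

```bash
python3 - <<'E'
from h import *
to(422,242,216,93.3)
s=get("scene","scene11"); t=get("top","top11"); crop(s,370,170,470,280,6,"q2"); crop(t,200,195,280,265,8,"q1")
E
```

```text
clk 21.88 pos [422.5 240.4 247.4] head 93.20 yaxis [ 2.e-04  0.e+00 -1.e+00] w 0.0267 F [ 1.2  0.7 -0.3] q6 -1.25
shift in present tool axes cm [0.17 3.14 0.04]
 turn wy -0.002 rad; shift in turned axes [0.17 3.14 0.04]
 turn wy 3.140 rad; shift in turned axes [-0.17  3.14 -0.04]
```

View pics/q2.png

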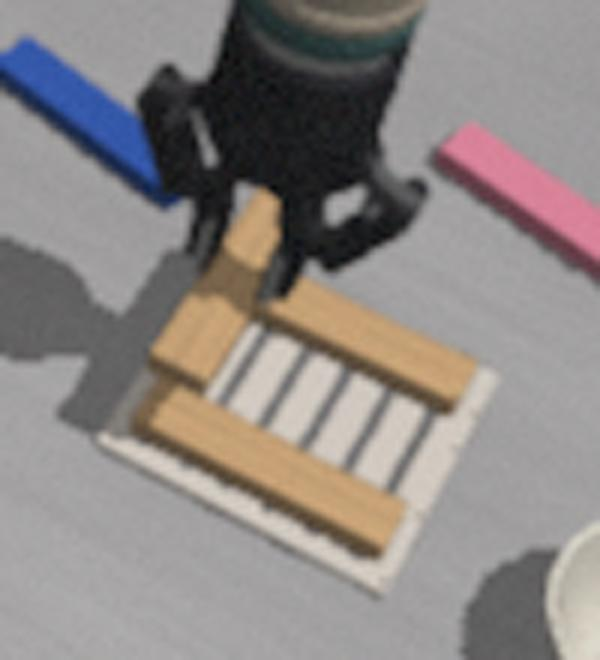

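View pics/q1.png

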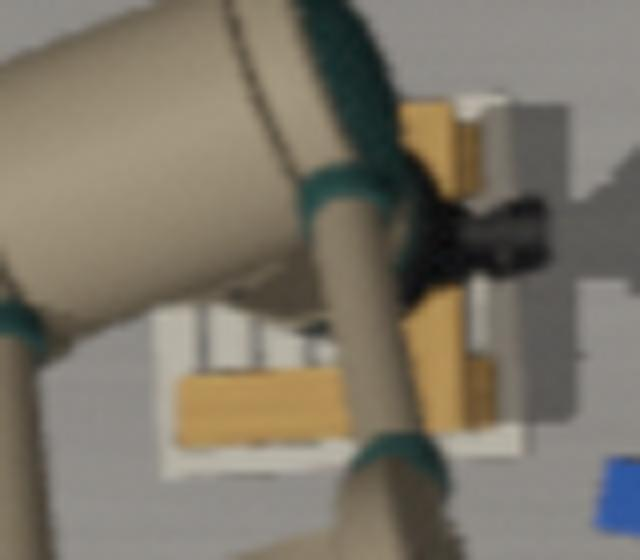

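Request:
arm_command --increments '[0,0,0,0.17,2.5,0,0.9,0,0,0,0,0.9,0,0.9,0,0,0,0,0,0,0.9,0,0,0,0,0,0,0.9]'

```text
clock: 22.48
position: [0.422, 0.2428, 0.2139]
ee_rot: [-0.485, 0.486, 0.515, -0.514]
contact_force: [-0.6, 0.8, -1.0]
width: 0.0266
```

```bash
python3 - <<'E'
from h import *
to(422,242,208,93.3)
s=get("scene","scene12"); t=get("top","top12"); crop(s,370,190,470,280,8,"q2"); crop(t,200,195,280,265,8,"q1")
E
```

```text
clk 22.48 pos [422.  242.8 213.9] head 93.28 yaxis [ 1.3e-03  5.0e-04 -1.0e+00] w 0.0266 F [-0.6  0.8 -1. ] q6 -1.25
shift in present tool axes cm [-0.08  0.59  0.  ]
 turn wy -0.000 rad; shift in turned axes [-0.08  0.59  0.  ]
 turn wy 3.141 rad; shift in turned axes [ 0.08  0.59 -0.  ]
```

View pics/q2.png

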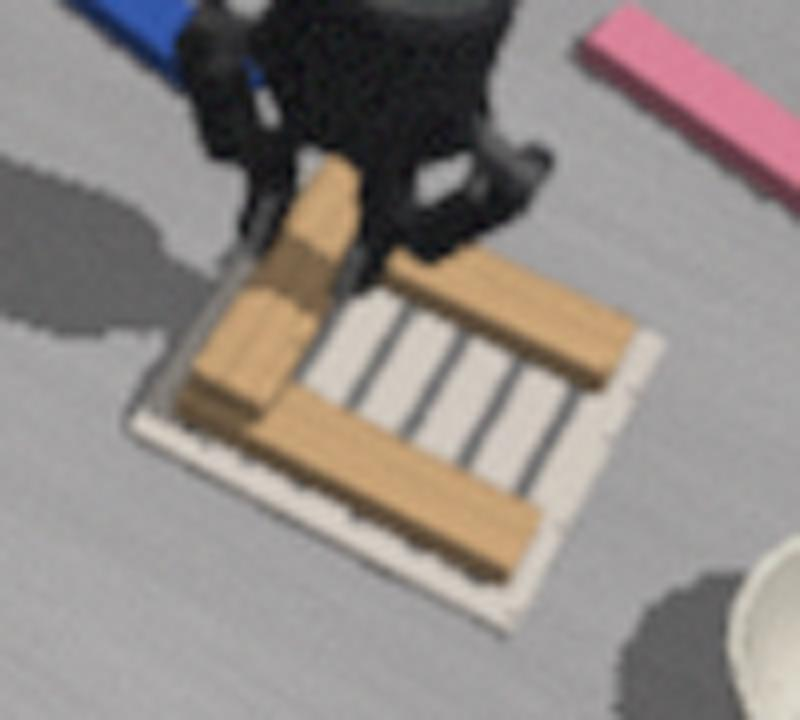

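View pics/q1.png

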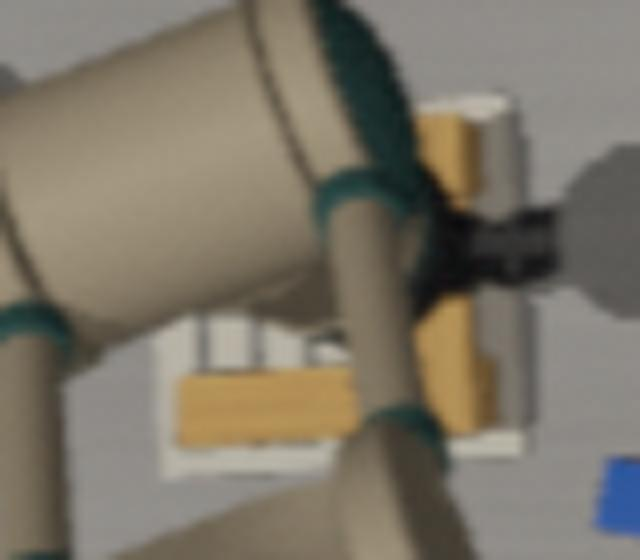

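```bash
python3 - <<'E'
from h import *
p=np.array([(193,370),(260,407)],float)
uv=(p+.5)/8-.5+[370,190]
a=np.radians(3.3);R=np.array([[np.cos(a),np.sin(a)],[-np.sin(a),np.cos(a)]])
for z in(.040,.0425): 
  w=cast("scene",uv,z)[:,:2]*1000;print(((w-[421.4,291.5])@R.T).round(1))
E
```

```text
[[ 62.9 -60.6]
 [ 63.7 -34.1]]
[[ 64.6 -60.2]
 [ 65.5 -33.8]]
```

Request:
arm_command --increments '[0,0,0,-0.05,0.45,0,0.9,0,0,0,0,0.2,0,0.9,0,0,0,0,0,0,0.9]'

```text
clock: 22.95
position: [0.4218, 0.2422, 0.2079]
ee_rot: [-0.485, 0.486, 0.514, -0.514]
contact_force: [-2.8, -0.8, 11.2]
width: 0.0264
```

Request:
arm_command --increments '[0,0,0,0,0,0,0.6,0,0,0,0,0,0,0.5,0,0,0,0,0,0,0.4,0,0,0,0,0,0,0.4,0,0,0,0,-2,0,0.4,0,0,0,0,-5,0,0.3,0,0,0,0,-5,0,0.3,0,0,0,0,0,0,0.3]'

```text
clock: 23.95
position: [0.423, 0.2427, 0.3305]
ee_rot: [-0.484, 0.487, 0.517, -0.511]
contact_force: [0.5, 0.1, -0.5]
width: 0.0597
```

```bash
python3 - <<'E'
from h import *
s=get("scene","scene13"); t=get("top","top13"); crop(s,370,190,470,280,8,"q2")
print(meas("scene",s,(380,195,470,275),slat,.036,"x"))
to(453,-274,300,165)
E
```

```text
[425.5, 292.9, 139.2, 127.8, 3.5, 429.4, 281.1, 24.4]
clk 24.05 pos [421.4 242.  326.8] head 93.28 yaxis [ 5.e-04  2.e-04 -1.e+00] w 0.0596 F [-0.6 -0.4 -0.2] q6 -1.25
shift in present tool axes cm [-51.7    2.67  -0.2 ]
 turn wy -1.252 rad; shift in turned axes [-16.41   2.67  49.03]
 turn wy 1.890 rad; shift in turned axes [ 16.41   2.67 -49.03]
```

View pics/q2.png

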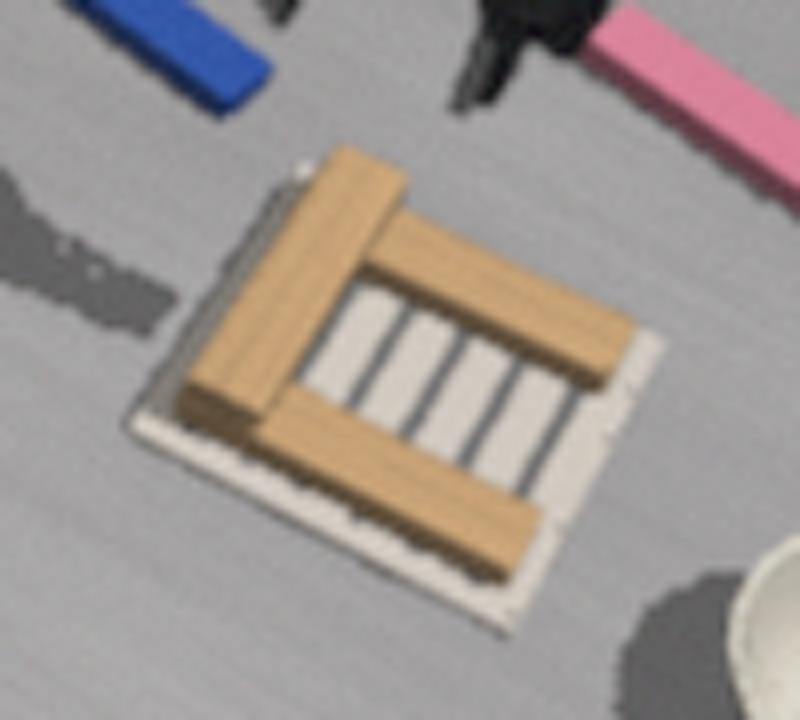

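The stack looks square and aligned. Next is the camera-to-robot offset at the stack, then the pick.

```bash
python3 - <<'E'
from h import *
p=np.array([(190,378),(261,418),(345,143),(409,182)],float)
uv=(p+.5)/8-.5+[370,190]
a=np.radians(3.3);R=np.array([[np.cos(a),np.sin(a)],[-np.sin(a),np.cos(a)]])
w=cast("scene",uv,.036)[:,:2]*1000;print(w.mean(0),((w-[421.4,291.5])@R.T).round(1))
t=cv2.imread("pics/top13.png");s=cv2.imread("pics/scene13.png")
crop(t,200,190,284,265,8,"q1")
crop(s,235,115,305,175,10,"ps"); crop(t,388,190,448,245,10,"pt")
E
```

```text
[424.01555865 245.23673468] [[ 63.7 -60.6]
 [ 64.8 -32.3]
 [-66.2 -60.1]
 [-62.6 -32.3]]
```

View pics/q1.png

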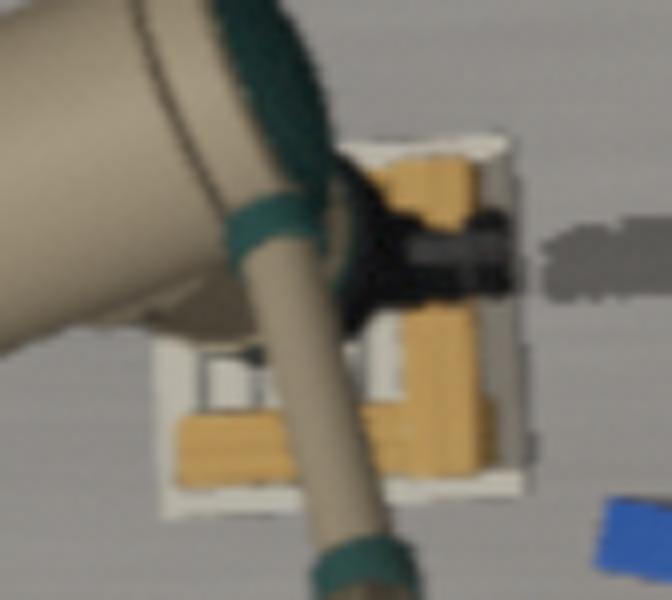

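View pics/ps.png

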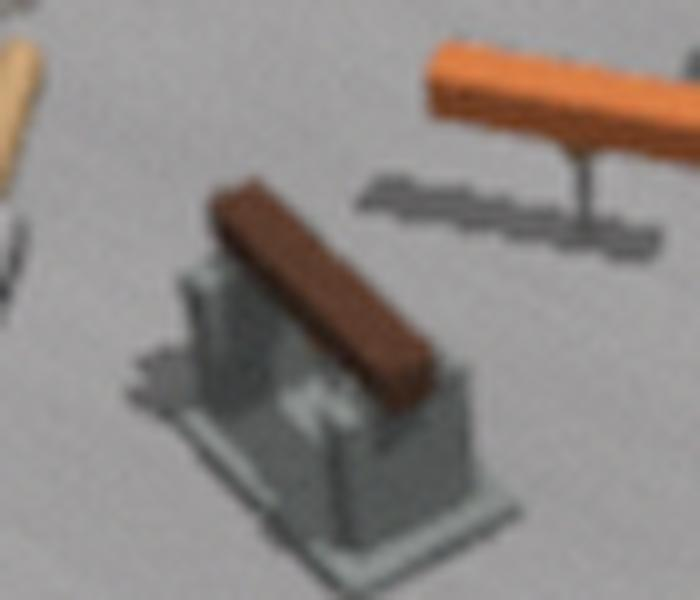

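View pics/pt.png

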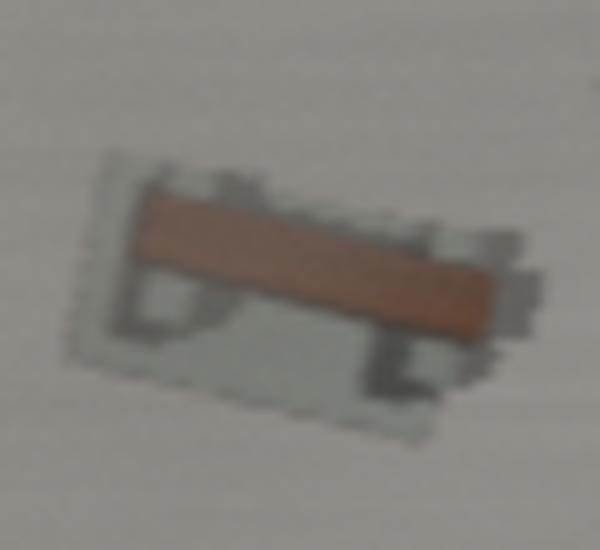

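```bash
python3 - <<'E'
from fit import *
m=np.array([(11,55),(-11,55),(11,-55),(-11,-55)],float)
for n,p,o in(("top",[(147,193),(136,259),(491,270),(484,341)],(388,190)),("scene",[(390,380),(435,345),(213,200),(260,180)],(235,115))):
    uv=(np.array(p,float)+.5)/10-.5+o
    w=cast(n,uv,.092)[:,:2]*1000
    t,th,r=rigid(m,w); print(n,t.round(1),np.degrees(th).round(2),r.round(1).tolist())
# stand from top: foot corners z=.008
m=np.array([(35,60),(-35,60),(-35,-60)],float)
w=cast("top",(np.array([(105,152),(65,362),(430,445)])+.5)/10-.5+np.array([388,190]),.008)[:,:2]*1000
t,th,r=rigid(m,w); print(t.round(1),np.degrees(th).round(2),r.round(1).tolist())
E
```

```text
top [ 451.6 -277.4] -13.46 [[-0.7, -0.7], [0.4, -1.7], [0.3, 2.2], [-0.0, 0.2]]
scene [ 454.4 -272.2] -14.68 [[-0.3, 0.7], [-0.3, -4.4], [-1.8, 2.0], [2.3, 1.7]]
[ 450.2 -280.9] -13.2 [[0.9, 0.7], [-0.2, 0.1], [-0.7, -0.8]]
```

Request:
arm_command --increments '[0,0.187,0,0,0,0,0.3,0,0.187,0,0,0,0,0.3,0,0.187,0,0,0,0,0.3,0,0.187,0,0,0,0,0.3,0,0.187,0,0,0,0,0.3,0,0.187,0,0,0,0,0.3,0,0.187,0,0,0,0,0.3,0,0.187,0,0,0,0,0.3]'

```text
clock: 25.05
position: [0.4209, 0.2419, 0.3245]
ee_rot: [-0.705, 0.706, 0.043, -0.046]
contact_force: [0.5, 0.3, 0.1]
width: 0.0595
```

Request:
arm_command --increments '[0,0.187,0,0,0,0,0.3,0,0.187,0,0,0,0,0.3,0,0,0,0,0,0,0.3,0,0,0,0,0,0,0.3]'

```text
clock: 25.55
position: [0.4214, 0.242, 0.3257]
ee_rot: [-0.702, 0.702, -0.085, 0.084]
contact_force: [0.0, 0.5, -0.3]
width: 0.0596
```

```bash
python3 - <<'E'
from h import *
to(452,-275.5,320,-13.8)
E
```

```text
clk 25.55 pos [421.4 242.  325.7] head -13.72 yaxis [-2.e-03 -7.e-04 -1.e+00] w 0.0596 F [ 0.   0.5 -0.3] q6 0.62
shift in present tool axes cm [ 15.25   0.6  -49.55]
 turn wy 0.001 rad; shift in turned axes [ 15.32   0.6  -49.53]
 turn wy -3.140 rad; shift in turned axes [-15.32   0.6   49.53]
```

Request:
arm_command --increments '[0,0,0,1.4,0,-4.5,0.3,0,0,0,1.7,0,-5.5,0.3,0,0,0,1.7,0,-5.5,0.3,0,0,0,1.7,0,-5.5,0.3,0,0,0,1.7,0,-5.5,0.3,0,0,0,1.7,0,-5.5,0.3,0,0,0,1.7,0,-5.5,0.3,0,0,0,1.7,0,-5.5,0.3]'

```text
clock: 26.55
position: [0.4474, -0.2091, 0.3264]
ee_rot: [0.702, -0.702, 0.085, -0.085]
contact_force: [1.1, 0.5, 0.1]
width: 0.0595
```

Request:
arm_command --increments '[0,0,0,1.3,0.5,-4.2,0.3,0,0,0,0.7,0,-2.35,0.3,0,0,0,0,0,0,0.3,0,0,0,0,0,0,0.3]'

```text
clock: 27.05
position: [0.4512, -0.2743, 0.3215]
ee_rot: [0.703, -0.701, 0.085, -0.085]
contact_force: [-0.2, 0.6, -0.2]
width: 0.0596
```

```bash
python3 - <<'E'
from h import *
to(452,-275.5,237,-13.8)
s=get("scene","scene14"); t=get("top","top14")
crop(s,215,80,315,180,6,"ps"); crop(t,370,180,450,260,7,"pt")
E
```

```text
clk 27.05 pos [ 451.2 -274.3  321.5] head -13.80 yaxis [-8.0e-04  1.8e-03 -1.0e+00] w 0.0596 F [-0.2  0.6 -0.2] q6 -0.44
shift in present tool axes cm [ 0.12  8.45 -0.11]
 turn wy -0.000 rad; shift in turned axes [ 0.12  8.45 -0.11]
 turn wy 3.142 rad; shift in turned axes [-0.12  8.45  0.11]
```

View pics/ps.png

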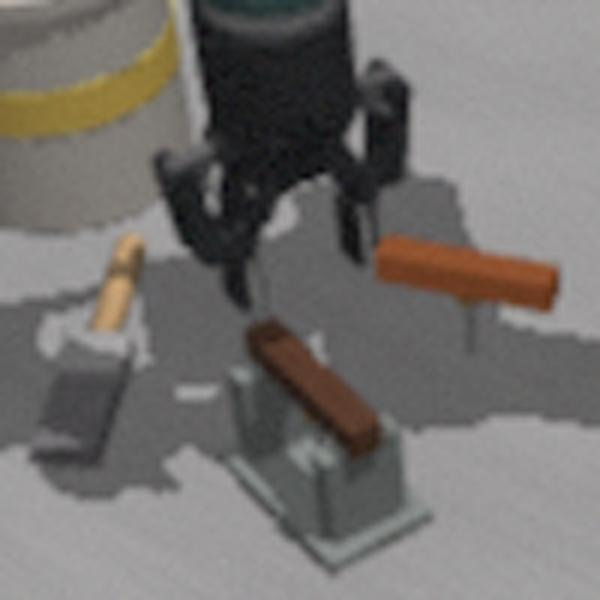

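View pics/pt.png

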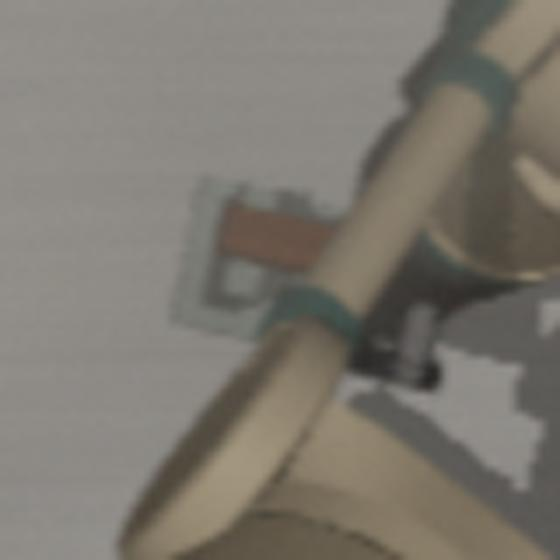

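Request:
arm_command --increments '[0,0,0,0.1,4,-0.1,0.3,0,0,0,0,3,0,0.3,0,0,0,0,1.4,0,0.3,0,0,0,0,0,0,0.3,0,0,0,0,0,0,0.3]'

```text
clock: 27.78
position: [0.4527, -0.2769, 0.2388]
ee_rot: [-0.702, 0.702, -0.084, 0.086]
contact_force: [0.5, -0.6, 0.8]
width: 0.0599
```

```bash
python3 - <<'E'
from h import *
to(452,-275.5,237,-13.8)
s=get("scene","scene15"); crop(s,225,100,305,180,8,"ps")
E
```

```text
clk 27.77 pos [ 452.7 -276.9  238.8] head -13.84 yaxis [ 0.0018 -0.0013 -1.    ] w 0.0599 F [ 0.5 -0.6  0.8] q6 -0.44
shift in present tool axes cm [-0.1   0.18  0.12]
 turn wy -0.001 rad; shift in turned axes [-0.1   0.18  0.12]
 turn wy 3.141 rad; shift in turned axes [ 0.1   0.18 -0.12]
```

View pics/ps.png

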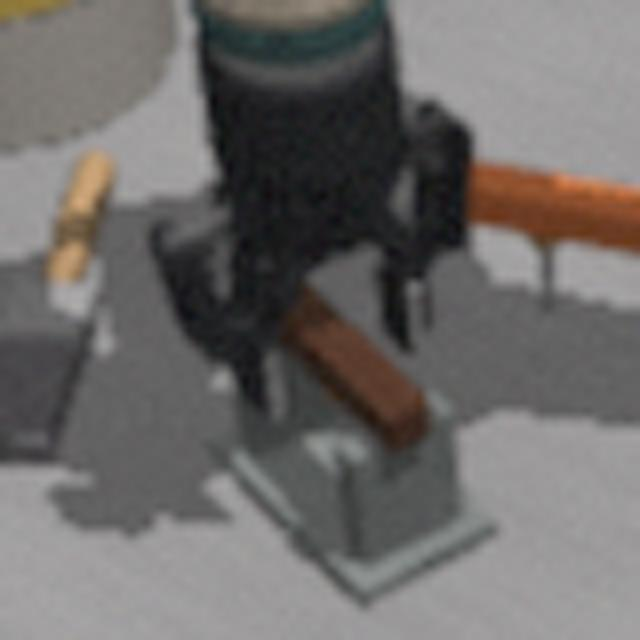

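Request:
arm_command --increments '[0,0,0,-0.05,0.1,0.1,0.5,0,0,0,0,0,0,0.6,0,0,0,0,0,0,0.8,0,0,0,0,0,0,0.95,0,0,0,0,0,0,0.95,0,0,0,0,0,0,0.95,0,0,0,0,0,0,0.95]' --grip_force 60

```text
clock: 28.7
position: [0.4521, -0.2759, 0.2371]
ee_rot: [-0.702, 0.702, -0.085, 0.086]
contact_force: [-1.0, 0.3, 5.6]
width: 0.0211
```

```bash
python3 - <<'E'
from h import *
to(452,-275.5,300,-13.8); print(manip.get_state())
E
```

```text
clk 28.70 pos [ 452.1 -275.9  237.1] head -13.87 yaxis [ 7.e-04 -4.e-04 -1.e+00] w 0.0211 F [-1.   0.3  5.6] q6 -0.44
shift in present tool axes cm [-0.01 -6.29  0.03]
 turn wy -0.001 rad; shift in turned axes [-0.01 -6.29  0.03]
 turn wy 3.140 rad; shift in turned axes [ 0.01 -6.29 -0.03]
{'clock': 28.7, 'qpos': array([-6.79360132e-01,  3.59171360e-01,  1.84552557e+00,  1.21171833e-04,
        9.36078155e-01, -4.37351802e-01]), 'qd': array([-0.00103334, -0.00153322, -0.00163629, -0.0004393 ,  0.00024273,
       -0.00059545]), 'effort': array([-9.87372587e-04, -3.79130995e+01, -1.74882799e+01, -2.74563103e-02,
       -2.44009271e-01, -4.82747087e-02]), 'position': array([ 0.45206045, -0.27585573,  0.23713803]), 'ee_rot': array([-0.70180937,  0.70205711, -0.08511597,  0.08564285]), 'contact_force': array([-1.02393857,  0.28394256,  5.63505033]), 'moment': array([ 0.08200952,  0.10508982, -0.09141222]), 'width': 0.021129445184531484}
```

Request:
arm_command --increments '[0,0,0,0,-1,0,0.95,0,0,0,0,-3,0,0.95,0,0,0,0,-4,0,0.95,0,0,0,0,-3,0,0.95,0,-0.112,0,0,0,0,0.95,0,-0.112,0,0,0,0,0.95,0,0,0,0,0,0,0.95,0,0,0,0,0,0,0.95]'

```text
clock: 29.7
position: [0.4518, -0.2757, 0.3465]
ee_rot: [0.707, -0.707, 0.007, -0.007]
contact_force: [0.6, 0.6, -1.7]
width: 0.0208
```

```bash
python3 - <<'E'
from h import *
to(470,40,345,-1.0)
s=get("scene","scene16"); t=get("top","top16")
crop(s,215,60,315,180,5,"ps"); crop(t,296,142,370,220,8,"bt"); crop(s,252,178,362,270,7,"bs")
E
```

```text
clk 29.70 pos [ 451.8 -275.7  346.5] head -1.12 yaxis [-4.e-04  4.e-04 -1.e+00] w 0.0208 F [ 0.6  0.6 -1.7] q6 -0.66
shift in present tool axes cm [ 1.2   0.16 31.6 ]
 turn wy -0.002 rad; shift in turned axes [ 1.27  0.16 31.59]
 turn wy 3.139 rad; shift in turned axes [ -1.27   0.16 -31.59]
```

View pics/ps.png

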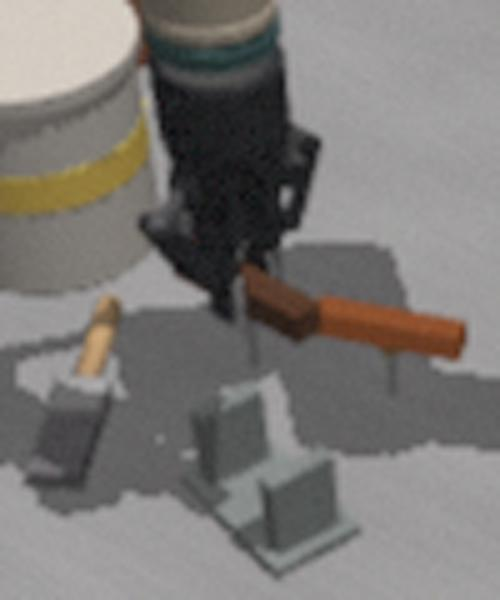

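View pics/bt.png

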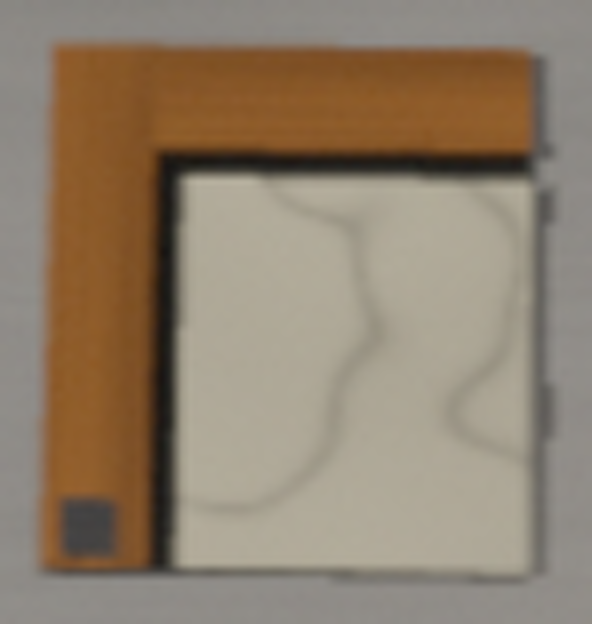

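View pics/bs.png

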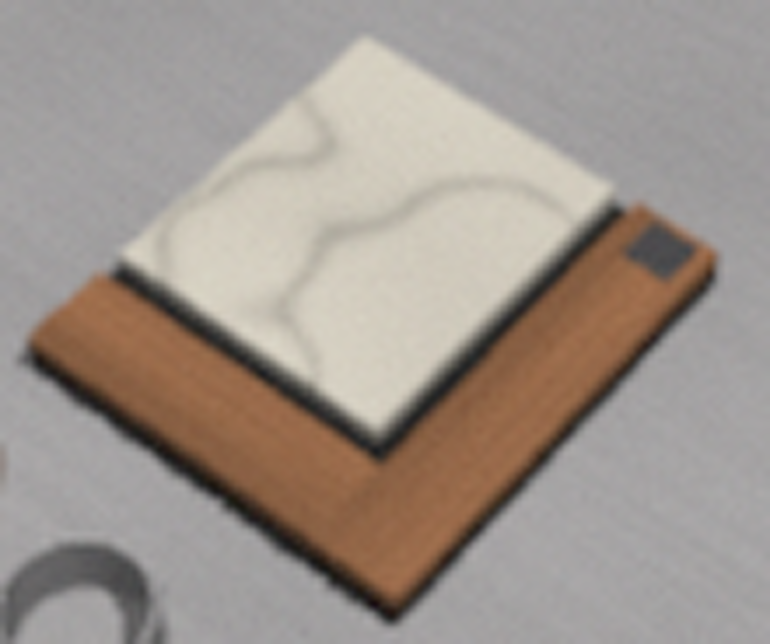

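```bash
cat > edges.py <<'E'
from fit import *
from scipy.ndimage import map_coordinates
def edge(n,gray,pose,p0,p1,nrm,span=7,N=25):
    """signed offset (mm, along board nrm) of strongest gradient near model edge p0-p1 (board mm)"""
    t,th=pose; R=np.array([[np.cos(th),-np.sin(th)],[np.sin(th),np.cos(th)]])
    P_=np.linspace(p0,p1,N); s=np.arange(-span,span+.01,.25); o=[]
    for p in P_:
        b=p+s[:,None]*np.array(nrm); w=b@R.T+t
        uv=proj(n,np.c_[w/1000,np.full(len(w),.022)])
        v=map_coordinates(gray,[uv[:,1],uv[:,0]],order=1)
        v=cv2.GaussianBlur(v.reshape(1,-1),(9,1),2).ravel()
        o.append((v))
    v=np.median(np.array(o),0) if False else np.array(o)
    g=np.diff(v,axis=1); sm=(s[1:]+s[:-1])/2
    return g,sm
def run(n,img,pose,edges):
    gray=cv2.cvtColor(img,cv2.COLOR_BGR2GRAY).astype(float)
    rows=[];rhs=[]
    for name,p0,p1,nrm,sign in edges:
        g,sm=edge(n,gray,pose,np.array(p0,float),np.array(p1,float),nrm)
        k=np.argmax(sign*g,axis=1); 
        gs=np.maximum(sign*g,0); off=[]
        for i,kk in enumerate(k):
            a,b=max(kk-6,0),min(kk+7,len(sm)); w=gs[i,a:b]; off.append((w*sm[a:b]).sum()/w.sum())
        off=np.array(off); print(n,name,"med %.2f"%np.median(off),"ends %.2f %.2f"%(np.median(off[:8]),np.median(off[-8:])))
        for i,p in enumerate(np.linspace(p0,p1,25)):
            if abs(off[i]-np.median(off))>2: continue
            # displacement along nrm: nrm.(d + th*perp(p))
            rows.append([nrm[0],nrm[1],nrm[0]*-p[1]+nrm[1]*p[0]]); rhs.append(off[i])
    x,*_=np.linalg.lstsq(np.array(rows),np.array(rhs),rcond=None)
    t,th=pose; c,s=np.cos(th),np.sin(th)
    return t+np.array([c*x[0]-s*x[1],s*x[0]+c*x[1]]),th+x[2]
E=[("m1",(-95,44),(42,44),(0,1),-1),("w1",(-95,56),(52,56),(0,1),1),("m2",(54,-88),(54,32),(1,0),-1),("w2",(66,-90),(66,44),(1,0),1)]
E
python3 - <<'E'
from edges import *
for n,p in(("top",((581.7,-11.4),-1.1)),("scene",((585.5,-5.6),-1.0))):
    im=cv2.imread(f"pics/{n}16.png"); pose_=(np.array(p[0]),np.radians(p[1]))
    for _ in range(2): pose_=run(n,im,pose_,E); print("  ->",pose_[0].round(2),np.degrees(pose_[1]).round(2))
E
```

```text
top m1 med 1.73 ends 1.27 2.40
top w1 med -0.32 ends -0.84 0.38
top m2 med 1.01 ends 1.40 0.75
top w2 med -0.75 ends -0.30 -1.11
  -> [581.68 -10.43] -0.6
top m1 med 0.97 ends 0.72 1.16
top w1 med -1.05 ends -0.93 -0.97
top m2 med 0.80 ends 0.90 0.81
top w2 med -1.01 ends -1.02 -0.97
  -> [581.54 -10.38] -0.49
scene m1 med 0.88 ends 1.87 -0.11
scene w1 med -2.14 ends -1.86 -2.23
scene m2 med -0.09 ends -0.64 0.59
scene w2 med -1.86 ends -1.97 -1.60
  -> [584.81  -6.39] -1.5
scene m1 med 1.61 ends 2.00 0.89
scene w1 med -1.58 ends -1.69 -1.22
scene m2 med 0.86 ends 0.62 0.72
scene w2 med -0.71 ends -0.63 -0.73
  -> [584.81  -6.43] -1.52
```

Request:
arm_command --increments '[0,0,0,0.3,0,4,0.95,0,0,0,0.4,0,5.5,0.95,0,0,0,0.4,0,5.5,0.95,0,0,0,0.4,0,5.5,0.95,0,0,0,0.4,0,5.5,0.95,0,0,0,0.4,0,4,0.95,0,0,0,0.13,3,1.9,0.95,0,0,0,0,3.3,0,0.95]'

```text
clock: 30.8
position: [0.4822, 0.0444, 0.2836]
ee_rot: [0.707, -0.707, 0.005, -0.007]
contact_force: [-0.4, -1.3, -1.1]
width: 0.0211
```

Request:
arm_command --increments '[0,0,0,0,0,0,0.95,0,0,0,0,0,0,0.95]'

```text
clock: 31.05
position: [0.4825, 0.0426, 0.2846]
ee_rot: [-0.707, 0.707, -0.006, 0.007]
contact_force: [-0.1, 0.1, -1.0]
width: 0.0211
```

```bash
python3 - <<'E'
from h import *
to(482.8,42.6,245,-1.0)
s=get("scene","scene17"); t=get("top","top17")
crop(s,290,150,380,240,8,"ps"); crop(t,280,170,350,240,8,"pt")
E
```

```text
clk 31.05 pos [482.5  42.6 284.6] head -1.07 yaxis [ 1.4e-03 -1.0e-04 -1.0e+00] w 0.0211 F [-0.1  0.1 -1. ] q6 -0.04
shift in present tool axes cm [0.02 3.96 0.  ]
 turn wy -0.001 rad; shift in turned axes [0.02 3.96 0.  ]
 turn wy 3.140 rad; shift in turned axes [-0.02  3.96 -0.  ]
```

View pics/ps.png

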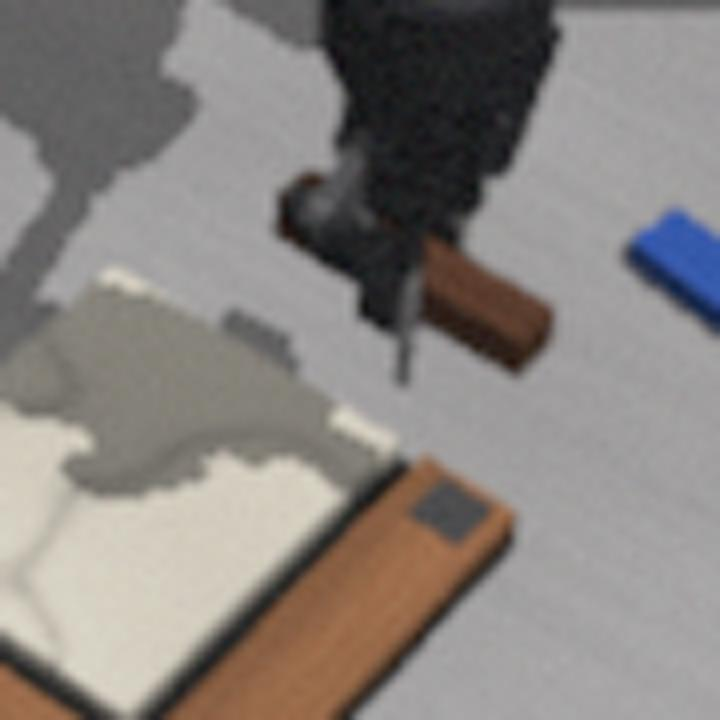

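View pics/pt.png

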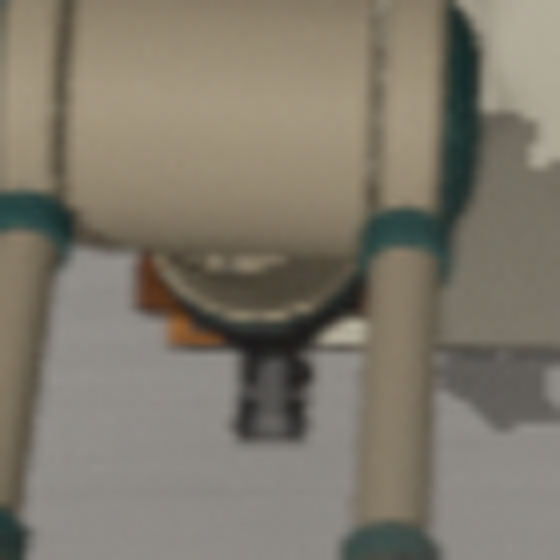

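```bash
python3 - <<'E'
from h import *
uv=(np.array([(402,380)])+.5)/8-.5+np.array([290,150])
w=cast("scene",uv,.0655)[0,:2]*1000; print(w)
for th,t in((-1.0,(584.8,-6.4)),(-1.5,(584.8,-6.4))):
  a=np.radians(th); R=np.array([[np.cos(a),-np.sin(a)],[np.sin(a),np.cos(a)]]); print(R@[-100,50]+t, R.T@(w-t))
# expected pixel of tip for centred pin with scene bias
print(proj("scene",[[.4825+.0024,.0426+.003,.0655]]), uv)
E
```

```text
[482.10834464  42.39202026]
[485.68785081  45.3376254 ] [-103.52755309   46.9923725 ]
[486.14311492  46.20056108] [-103.93369169   46.0871463 ]
[[340.15477784 198.13253018]] [[339.8125 197.0625]]
```

Request:
arm_command --increments '[0,0,0,0,2,0,0.95,0,0,0,0,1.5,0,0.95,0,0,0,0,0.3,0,0.95,0,0,0,0,0,0,0.95,0,0,0,0,0,0,0.95]'

```text
clock: 31.78
position: [0.4824, 0.0427, 0.2466]
ee_rot: [0.707, -0.707, 0.006, -0.007]
contact_force: [0.2, 0.8, -2.0]
width: 0.0209
```

```bash
python3 - <<'E'
from h import *
to(482.8,42.6,245,-1.0)
s=get("scene","scene18"); crop(s,310,165,370,225,12,"ps")
s_,p,R=pose(); z=p[2]-.2191
pin=lambda x,y,z:proj("scene",[[x+.0024,y+.003,z]])
print((pin(p[0],p[1],z)-[310,165]+.5)*12-.5,(pin(p[0],p[1],z+.04)-[310,165]+.5)*12-.5)
E
```

```text
clk 31.77 pos [482.4  42.7 246.6] head -1.04 yaxis [ 0.0019 -0.     -1.    ] w 0.0209 F [ 0.2  0.8 -2. ] q6 -0.04
shift in present tool axes cm [ 0.04  0.16 -0.01]
 turn wy -0.001 rad; shift in turned axes [ 0.04  0.16 -0.01]
 turn wy 3.141 rad; shift in turned axes [-0.04  0.16  0.01]
[[359.70833839 499.4438536 ]] [[368.68528505 397.99681088]]
```

View pics/ps.png

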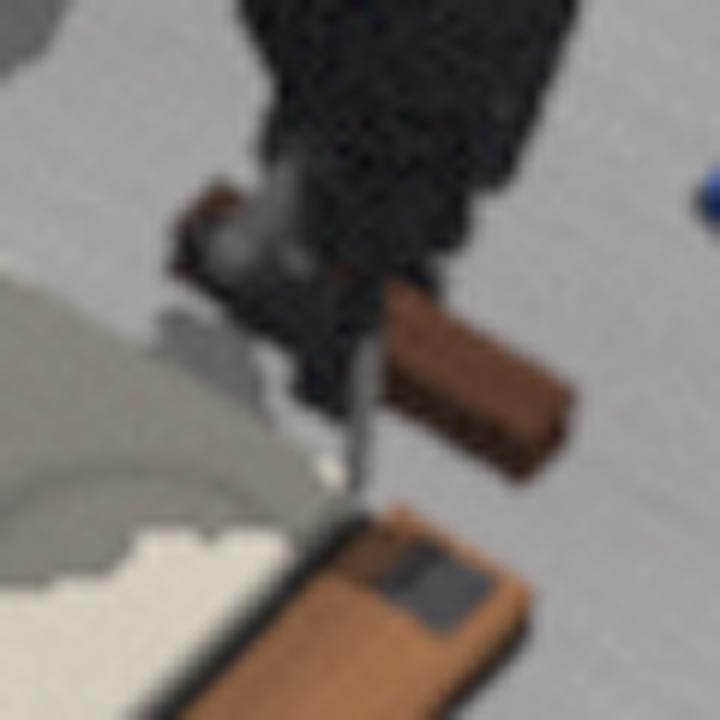

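```bash
python3 - <<'E'
from h import *
a=np.radians(-1.3); R=np.array([[np.cos(a),-np.sin(a)],[np.sin(a),np.cos(a)]]);t=np.array([584.8,-6.4])
f=lambda p,z:(R.T@(cast("scene",(np.array(p)+.5)/12-.5+[310,165],z)[0,:2]*1000-t)).round(1)
for p in((355,492),(354,496),(357,498)): print("tip",f(p,.0275), f(p,.0315))
for p in((372,515),(345,520),(400,505),(440,588)): print(p,f(p,.022))
for b in((-110,44),(-110,56),(-110,50),(-100,50)): print(b,((proj("scene",[[*( (R@b+t)/1000),.022]])-[310,165]+.5)*12-.5).round())
E
```

```text
tip [-102.4   47.5] [-99.6  49.3]
tip [-101.2   48.1] [-98.4  49.9]
tip [-101.1   49.1] [-98.4  50.8]
(372, 515) [-102.8   53. ]
(345, 520) [-97.1  48.6]
(400, 505) [-110.    56.6]
(440, 588) [-94.6  80.3]
(-110, 44) [[360. 481.]]
(-110, 56) [[398. 504.]]
(-110, 50) [[379. 492.]]
(-100, 50) [[356. 516.]]
```

Request:
arm_command --increments '[0,0,0,0.1,0.4,0.07,0.95,0,0,0,0,0.2,0,0.95,0,0,0,0,0.2,0,0.95,0,0,0,0,0.1,0,0.95,0,0,0,0,0,0,0.95]'

```text
clock: 32.45
position: [0.4829, 0.0435, 0.2366]
ee_rot: [0.707, -0.707, 0.006, -0.006]
contact_force: [1.1, 0.1, -1.8]
width: 0.0209
```

```bash
python3 - <<'E'
from h import *
to(482.8,42.6,233,-1.0)
s=get("scene","scene19"); crop(s,310,165,370,225,12,"ps")
E
```

```text
clk 32.45 pos [482.9  43.5 236.6] head -1.03 yaxis [-2.e-04  1.e-04 -1.e+00] w 0.0209 F [ 1.1  0.1 -1.8] q6 -0.04
shift in present tool axes cm [-0.01  0.36 -0.09]
 turn wy -0.001 rad; shift in turned axes [-0.01  0.36 -0.09]
 turn wy 3.141 rad; shift in turned axes [0.01 0.36 0.09]
```

View pics/ps.png

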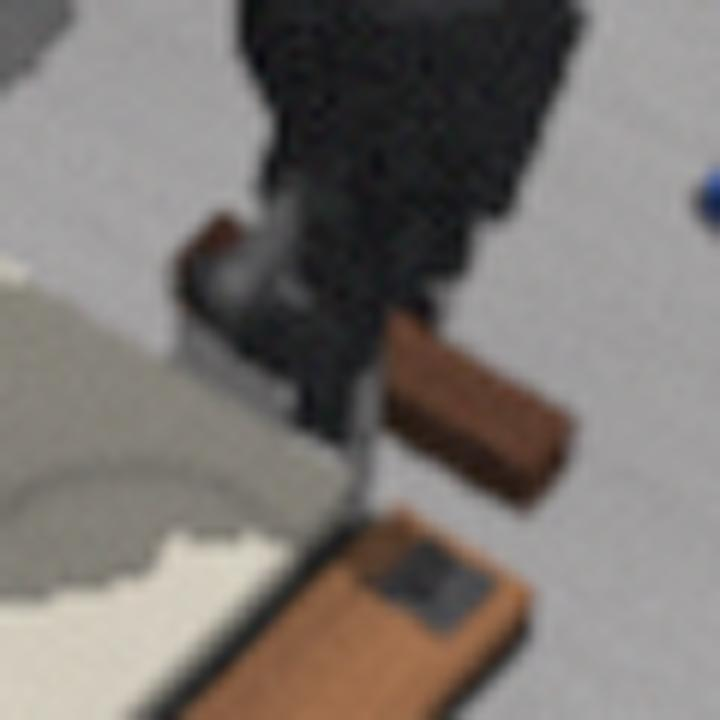

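Request:
arm_command --increments '[0,0,0,0,0.2,0,0.95,0,0,0,0,0.15,0,0.95,0,0,0,0,0,0,0.95]'

```text
clock: 32.88
position: [0.4829, 0.0435, 0.233]
ee_rot: [0.707, -0.707, 0.007, -0.006]
contact_force: [0.9, -0.1, -1.7]
width: 0.0213
```

Request:
arm_command --increments '[0,0,0,0,0,0.1,0.95,0,0,0,0,0,0.1,0.95,0,0,0,0,0,0,0.95]'

```text
clock: 33.25
position: [0.483, 0.0456, 0.2333]
ee_rot: [0.707, -0.707, 0.006, -0.006]
contact_force: [0.6, -0.1, -2.3]
width: 0.0206
```

Request:
arm_command --increments '[0,0,0,0,0,0.1,0.95,0,0,0,0,0,0,0.95]'

```text
clock: 33.5
position: [0.483, 0.0465, 0.2332]
ee_rot: [0.707, -0.707, 0.006, -0.006]
contact_force: [0.3, 0.7, -1.2]
width: 0.0208
```

Request:
arm_command --increments '[0,0,0,0,0,0.1,0.95,0,0,0,0,0,0,0.95]'

```text
clock: 33.75
position: [0.483, 0.0474, 0.2332]
ee_rot: [-0.707, 0.707, -0.006, 0.006]
contact_force: [0.8, -1.2, -0.3]
width: 0.021
```

Request:
arm_command --increments '[0,0,0,0,0,0.1,0.95,0,0,0,0,0,0,0.95]'

```text
clock: 34.0
position: [0.4831, 0.0481, 0.2332]
ee_rot: [-0.707, 0.708, -0.006, 0.006]
contact_force: [0.1, -3.8, -1.5]
width: 0.021
```

Request:
arm_command --increments '[0,0,0,0,0,-0.3,0.95,0,0,0,0,0,-0.3,0.95,0,0,0,0,0,0,0.95]'

```text
clock: 34.38
position: [0.4829, 0.0424, 0.2332]
ee_rot: [0.707, -0.707, 0.007, -0.007]
contact_force: [0.0, -0.1, -1.2]
width: 0.0211
```

Request:
arm_command --increments '[0,0,0,0,0,-0.1,0.95,0,0,0,0,0,0,0.95]'

```text
clock: 34.62
position: [0.4829, 0.0415, 0.2332]
ee_rot: [0.707, -0.707, 0.006, -0.006]
contact_force: [0.1, 0.0, -1.3]
width: 0.0209
```

Request:
arm_command --increments '[0,0,0,0,0,-0.1,0.95,0,0,0,0,0,0,0.95]'

```text
clock: 34.88
position: [0.4829, 0.0407, 0.2332]
ee_rot: [0.707, -0.707, 0.006, -0.007]
contact_force: [0.6, 2.0, -1.3]
width: 0.0209
```

Request:
arm_command --increments '[0,0,0,0,0,0.36,0.95,0,0,0,-0.05,0.07,0,0.95,0,0,0,0,0,0,0.95,0,0,0,0,0,0,0.95]'

```text
clock: 35.38
position: [0.4825, 0.044, 0.2325]
ee_rot: [-0.707, 0.707, -0.006, 0.006]
contact_force: [0.5, -0.4, -1.1]
width: 0.0211
```

```bash
python3 - <<'E'
from h import *
to(643.5,41.5,232.5,-1.0)
E
```

```text
clk 35.38 pos [482.5  44.  232.5] head -1.03 yaxis [ 0.e+00 -1.e-04 -1.e+00] w 0.0211 F [ 0.5 -0.4 -1.1] q6 -0.03
shift in present tool axes cm [16.11 -0.    0.03]
 turn wy -0.000 rad; shift in turned axes [16.11 -0.    0.03]
 turn wy 3.141 rad; shift in turned axes [-16.11  -0.    -0.03]
```

Request:
arm_command --increments '[0,0,0,0.375,0,0.03,0.95,0,0,0,0.375,0,0,0.95,0,0,0,0.375,0,0,0.95,0,0,0,0.375,0,0,0.95,0,0,0,0.375,0,0,0.95,0,0,0,0.375,0,0,0.95,0,0,0,0.375,0,0,0.95,0,0,0,0.375,0,0,0.95]'

```text
clock: 36.38
position: [0.5127, 0.0439, 0.2325]
ee_rot: [0.707, -0.707, 0.006, -0.006]
contact_force: [-0.1, 0.4, -0.5]
width: 0.021
```

Request:
arm_command --increments '[0,0,0,0.375,0,0,0.95,0,0,0,0.375,0,0,0.95,0,0,0,0.375,0,0,0.95,0,0,0,0.375,0,0,0.95,0,0,0,0.375,0,0,0.95,0,0,0,0.375,0,0,0.95,0,0,0,0.375,0,0,0.95,0,0,0,0.375,0,0,0.95]'

```text
clock: 37.38
position: [0.5427, 0.0433, 0.2325]
ee_rot: [0.707, -0.707, 0.006, -0.006]
contact_force: [-0.3, -0.1, -0.0]
width: 0.0212
```

```bash
python3 - <<'E'
from h import *
to(643.5,41.5,232.5,-1.0)
E
```

```text
clk 37.38 pos [542.7  43.3 232.5] head -1.03 yaxis [ 1.e-04  1.e-04 -1.e+00] w 0.0212 F [-0.3 -0.1 -0. ] q6 -0.03
shift in present tool axes cm [10.08  0.   -0.  ]
 turn wy -0.000 rad; shift in turned axes [ 1.008e+01  0.000e+00 -1.000e-02]
 turn wy 3.141 rad; shift in turned axes [-1.008e+01  0.000e+00  1.000e-02]
```

Request:
arm_command --increments '[0,0,0,0.375,0,0,0.95,0,0,0,0.375,0,0,0.95,0,0,0,0.375,0,0,0.95,0,0,0,0.375,0,0,0.95,0,0,0,0.375,0,0,0.95,0,0,0,0.375,0,0,0.95,0,0,0,0.375,0,0,0.95,0,0,0,0.375,0,0,0.95]'

```text
clock: 38.38
position: [0.5727, 0.0428, 0.2325]
ee_rot: [0.707, -0.707, 0.006, -0.006]
contact_force: [-0.5, 0.0, -0.5]
width: 0.021
```

Request:
arm_command --increments '[0,0,0,0.375,0,0,0.95,0,0,0,0.375,0,0,0.95,0,0,0,0.375,0,0,0.95,0,0,0,0.375,0,0,0.95,0,0,0,0.375,0,0,0.95,0,0,0,0.375,0,0,0.95,0,0,0,0.375,0,0,0.95,0,0,0,0.375,0,0,0.95]'

```text
clock: 39.38
position: [0.6027, 0.0422, 0.2325]
ee_rot: [0.707, -0.707, 0.006, -0.006]
contact_force: [-0.1, 0.6, -1.1]
width: 0.0207
```

Request:
arm_command --increments '[0,0,0,0.375,0,0,0.95,0,0,0,0.375,0,0,0.95,0,0,0,0.375,0,0,0.95,0,0,0,0.375,0,0,0.95,0,0,0,0.375,0,0,0.95,0,0,0,0.375,0,0,0.95,0,0,0,0.375,0,0,0.95,0,0,0,0.375,0,0,0.95]'

```text
clock: 40.38
position: [0.6327, 0.0417, 0.2325]
ee_rot: [0.707, -0.707, 0.006, -0.006]
contact_force: [0.2, -0.9, -0.9]
width: 0.021
```

```bash
python3 - <<'E'
from h import *
to(643.5,41.5,232.5,-1.0)
s=get("scene","scene20"); crop(s,265,200,345,260,9,"ps")
E
```

```text
clk 40.38 pos [632.7  41.7 232.5] head -1.03 yaxis [ 0.e+00  1.e-04 -1.e+00] w 0.0210 F [ 0.2 -0.9 -0.9] q6 -0.03
shift in present tool axes cm [ 1.08 -0.   -0.  ]
 turn wy -0.001 rad; shift in turned axes [ 1.08 -0.   -0.  ]
 turn wy 3.141 rad; shift in turned axes [-1.08 -0.    0.  ]
```

View pics/ps.png

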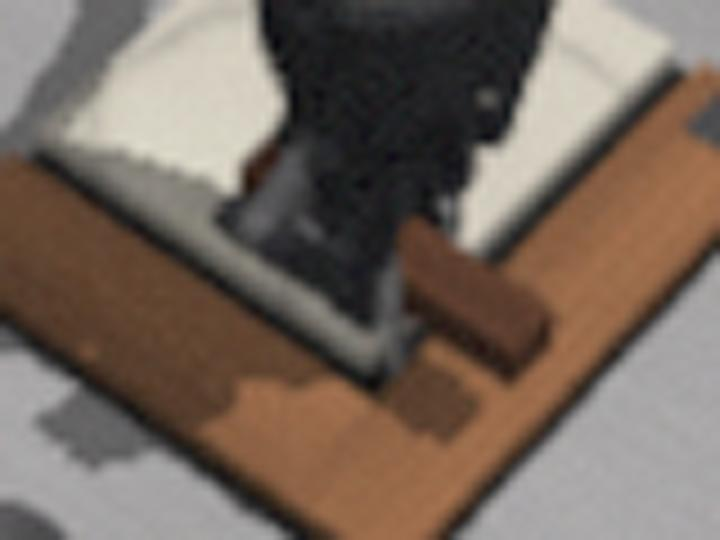

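Request:
arm_command --increments '[0,0,0,0.36,0,0,0.95,0,0,0,0.36,0,0,0.95,0,0,0,0.36,0,0,0.95,0,0,0,0.25,0,0,0.95]'

```text
clock: 40.92
position: [0.646, 0.0414, 0.2325]
ee_rot: [0.707, -0.707, 0.006, -0.006]
contact_force: [0.6, 0.1, -1.5]
width: 0.0208
```

Request:
arm_command --increments '[0,0,0,0.15,0,0,0.95,0,0,0,0,0,0,0.95]'

```text
clock: 41.18
position: [0.6473, 0.0414, 0.2325]
ee_rot: [0.707, -0.707, 0.006, -0.006]
contact_force: [0.1, 0.2, -1.1]
width: 0.0215
```

Request:
arm_command --increments '[0,0,0,0.1,0,0,0.95,0,0,0,0,0,0,0.95]'

```text
clock: 41.42
position: [0.6478, 0.0414, 0.2324]
ee_rot: [0.707, -0.707, 0.007, -0.006]
contact_force: [-1.4, -0.0, -0.3]
width: 0.0212
```

Request:
arm_command --increments '[0,0,0,-0.35,0,0,0.95,0,0,0,-0.05,0,-0.37,0.95,0,0,0,0,0,-0.375,0.95,0,0,0,0,0,-0.375,0.95,0,0,0,0,0,-0.375,0.95,0,0,0,0,0,-0.375,0.95,0,0,0,0,0,-0.375,0.95,0,0,0,0,0,-0.375,0.95]'

```text
clock: 42.42
position: [0.6438, 0.015, 0.2325]
ee_rot: [0.707, -0.707, 0.006, -0.006]
contact_force: [-0.1, 0.5, -1.3]
width: 0.0212
```

Request:
arm_command --increments '[0,0,0,0,0,-0.375,0.95,0,0,0,0,0,-0.375,0.95,0,0,0,0,0,-0.375,0.95,0,0,0,0,0,-0.375,0.95,0,0,0,0,0,-0.375,0.95,0,0,0,0,0,-0.375,0.95,0,0,0,0,0,-0.375,0.95,0,0,0,0,0,-0.375,0.95]'

```text
clock: 43.42
position: [0.6432, -0.0149, 0.2325]
ee_rot: [0.707, -0.707, 0.006, -0.006]
contact_force: [-0.2, 0.1, -0.1]
width: 0.0208
```

```bash
python3 - <<'E'
from h import *
to(641.85,-98.5,232.5,-1.0)
E
```

```text
clk 43.42 pos [643.2 -14.9 232.5] head -1.03 yaxis [ 0.e+00  1.e-04 -1.e+00] w 0.0208 F [-0.2  0.1 -0.1] q6 -0.11
shift in present tool axes cm [ 0.01 -0.   -8.36]
 turn wy -0.001 rad; shift in turned axes [ 0.01 -0.   -8.36]
 turn wy 3.141 rad; shift in turned axes [-0.01 -0.    8.36]
```

Request:
arm_command --increments '[0,0,0,0,0,-0.375,0.95,0,0,0,0,0,-0.375,0.95,0,0,0,0,0,-0.375,0.95,0,0,0,0,0,-0.375,0.95,0,0,0,0,0,-0.375,0.95,0,0,0,0,0,-0.375,0.95,0,0,0,0,0,-0.375,0.95,0,0,0,0,0,-0.375,0.95]'

```text
clock: 44.42
position: [0.6427, -0.045, 0.2325]
ee_rot: [0.707, -0.707, 0.006, -0.006]
contact_force: [-0.8, -0.4, -1.1]
width: 0.0211
```

Request:
arm_command --increments '[0,0,0,0,0,-0.375,0.95,0,0,0,0,0,-0.375,0.95,0,0,0,0,0,-0.375,0.95,0,0,0,0,0,-0.375,0.95,0,0,0,0,0,-0.375,0.95,0,0,0,0,0,-0.375,0.95,0,0,0,0,0,-0.375,0.95,0,0,0,0,0,-0.375,0.95]'

```text
clock: 45.42
position: [0.6421, -0.0749, 0.2325]
ee_rot: [0.707, -0.707, 0.006, -0.006]
contact_force: [0.4, -0.4, -1.1]
width: 0.021
```

Request:
arm_command --increments '[0,0,0,0,0,-0.375,0.95,0,0,0,0,0,-0.375,0.95,0,0,0,0,0,-0.375,0.95,0,0,0,0,0,-0.375,0.95,0,0,0,0,0,-0.375,0.95,0,0,0,0,0,-0.375,0.95,0,0,0,0,0,-0.375,0.95,0,0,0,0,0,0,0.95]'

```text
clock: 46.42
position: [0.6417, -0.1013, 0.2325]
ee_rot: [0.707, -0.707, 0.006, -0.007]
contact_force: [0.6, 0.1, -1.4]
width: 0.0209
```

```bash
python3 - <<'E'
from h import *
to(641.85,-98.5,232.5,-1.0)
s=get("scene","scene21"); crop(s,225,170,305,240,9,"ps")
E
```

```text
clk 46.42 pos [ 641.7 -101.3  232.5] head -1.05 yaxis [ 1.e-04  1.e-04 -1.e+00] w 0.0209 F [ 0.6  0.1 -1.4] q6 -0.25
shift in present tool axes cm [ 0.01 -0.    0.28]
 turn wy -0.001 rad; shift in turned axes [ 0.01 -0.    0.28]
 turn wy 3.141 rad; shift in turned axes [-0.01 -0.   -0.28]
```

View pics/ps.png

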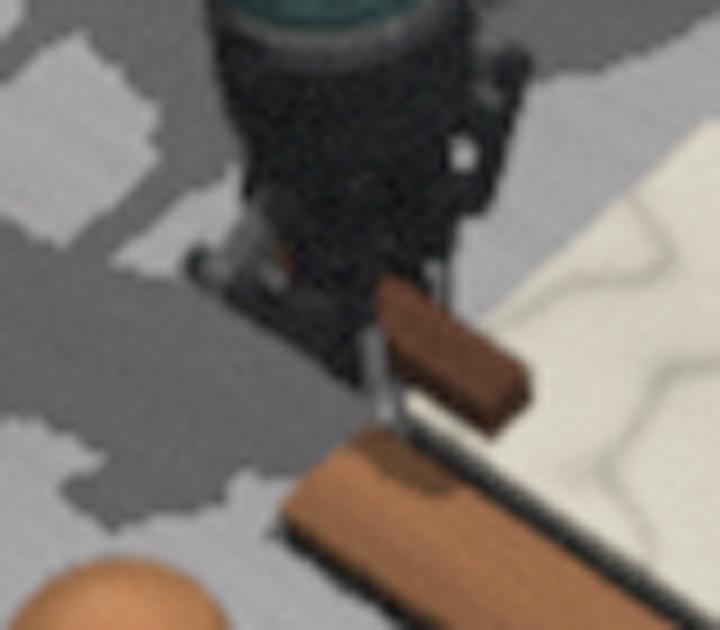

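Request:
arm_command --increments '[0,0,0,0,-1.5,0,0.95,0,0,0,0,-4,0,0.95,0,0,0,0,-4.5,0,0.95,0,0,0,0,-1,0,0.95,0,0.112,0,0,0,0,0.95,0,0.112,0,0,0,0,0.95,0,0,0,0,0,0,0.95]'

```text
clock: 47.35
position: [0.6413, -0.1007, 0.3419]
ee_rot: [0.702, -0.702, 0.085, -0.084]
contact_force: [0.8, 0.2, -0.1]
width: 0.0211
```

```bash
python3 - <<'E'
from h import *
to(452.1,-275.9,340,-13.87)
E
```

```text
clk 47.35 pos [ 641.3 -100.7  341.9] head -13.78 yaxis [-1.4e-03  5.0e-04 -1.0e+00] w 0.0211 F [ 0.8  0.2 -0.1] q6 -0.02
shift in present tool axes cm [-14.21   0.21 -21.52]
 turn wy 0.002 rad; shift in turned axes [-14.17   0.21 -21.54]
 turn wy -3.140 rad; shift in turned axes [14.17  0.21 21.54]
```

Request:
arm_command --increments '[0,0,0,-2.5,0,-3.8,0.95,0,0,0,-3,0,-4.6,0.95,0,0,0,-3,0,-4.6,0.95,0,0,0,-3,0,-4.6,0.95,0,0,0,-2,0,-3,0.95,0,0,0,-0.67,0,-0.94,0.95,0,0,0,0,0,0,0.95,0,0,0,0,0,0,0.95]'

```text
clock: 48.35
position: [0.4534, -0.2755, 0.3424]
ee_rot: [0.702, -0.702, 0.085, -0.085]
contact_force: [0.2, -0.1, -0.7]
width: 0.0212
```

```bash
python3 - <<'E'
from h import *
to(452.1,-275.9,245,-13.87)
E
```

```text
clk 48.35 pos [ 453.4 -275.5  342.4] head -13.79 yaxis [ 7.e-04  6.e-04 -1.e+00] w 0.0212 F [ 0.2 -0.1 -0.7] q6 -0.44
shift in present tool axes cm [-0.12  9.74 -0.08]
 turn wy 0.001 rad; shift in turned axes [-0.12  9.74 -0.08]
 turn wy -3.140 rad; shift in turned axes [0.12 9.74 0.08]
```

Request:
arm_command --increments '[0,0,0,-0.12,4,-0.08,0.95,0,0,0,0,4,0,0.95,0,0,0,0,1.4,0,0.95,0,0,0,0,0.3,0,0.95,0,0,0,0,0,0,0.95,0,0,0,0,0,0,0.95]'

```text
clock: 49.1
position: [0.4517, -0.2769, 0.2468]
ee_rot: [-0.701, 0.702, -0.084, 0.086]
contact_force: [-0.5, 0.2, -0.5]
width: 0.0211
```

```bash
python3 - <<'E'
from h import *
to(452.1,-275.9,237.3,-13.87)
s=get("scene","scene22"); crop(s,225,100,305,180,8,"ps")
E
```

```text
clk 49.10 pos [ 451.7 -276.9  246.8] head -13.85 yaxis [ 0.0023 -0.0017 -1.    ] w 0.0211 F [-0.5  0.2 -0.5] q6 -0.44
shift in present tool axes cm [0.01 0.95 0.11]
 turn wy 0.000 rad; shift in turned axes [0.01 0.95 0.11]
 turn wy -3.141 rad; shift in turned axes [-0.01  0.95 -0.11]
```

View pics/ps.png

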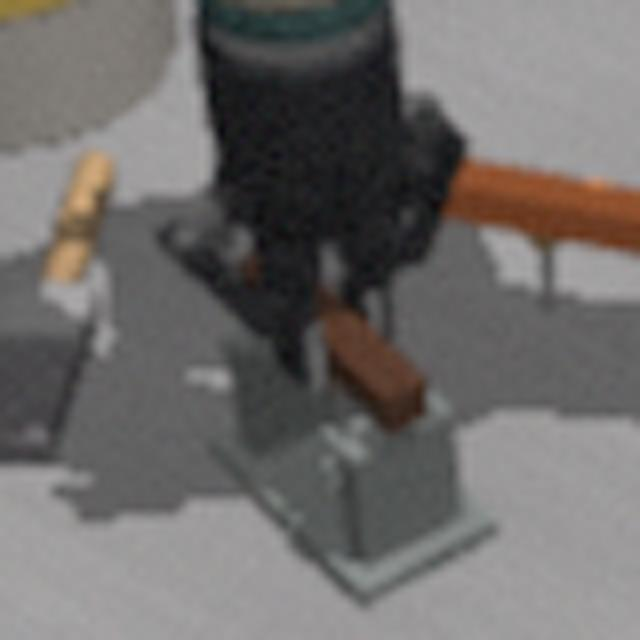

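Request:
arm_command --increments '[0,0,0,0,0.5,0.1,0.95,0,0,0,0,0.25,0,0.95,0,0,0,0,0.15,0,0.95,0,0,0,0,0,0,0.95,0,0,0,0,0,0,0.95]'

```text
clock: 49.78
position: [0.4512, -0.2755, 0.2372]
ee_rot: [0.702, -0.702, 0.085, -0.085]
contact_force: [-1.7, 1.1, 5.4]
width: 0.0213
```

Request:
arm_command --increments '[0,0,0,0,0,0,0.7,0,0,0,0,0,0,0.6,0,0,0,0,0,0,0.5,0,0,0,0,0,0,0.4,0,0,0,0,0,0,0.35,0,0,0,0,-1.5,0,0.35,0,0,0,0,-4,0,0.35,0,0,0,0,-5,0,0.35]'

```text
clock: 50.78
position: [0.4511, -0.2754, 0.3428]
ee_rot: [0.702, -0.702, 0.086, -0.085]
contact_force: [0.3, -0.7, 0.4]
width: 0.0558
```

Request:
arm_command --increments '[0,0,0,0,-5,0,0.3,0,0,0,-5,0,0,0.3,0,0,0,-5,0,0,0.3,0,0,0,-5,0,0,0.3,0,0,0,0,0,0,0.3]'

```text
clock: 51.4
position: [0.303, -0.238, 0.3924]
ee_rot: [-0.702, 0.702, -0.086, 0.086]
contact_force: [0.4, -0.2, -0.5]
width: 0.06
```

```bash
python3 - <<'E'
from h import *
to(452.1,-275.9,245,-13.87)
s=get("scene","scene23"); t=get("top","top23"); crop(s,225,100,305,180,8,"ps"); crop(s,360,185,470,285,6,"q2"); crop(t,200,190,284,265,8,"q1")
E
```

```text
clk 51.40 pos [ 303.  -238.   392.4] head -13.98 yaxis [-3.e-04 -2.e-04 -1.e+00] w 0.0600 F [ 0.4 -0.2 -0.5] q6 -0.60
shift in present tool axes cm [15.39 14.74 -0.07]
 turn wy -0.002 rad; shift in turned axes [15.39 14.74 -0.1 ]
 turn wy 3.140 rad; shift in turned axes [-15.39  14.74   0.1 ]
```

View pics/ps.png

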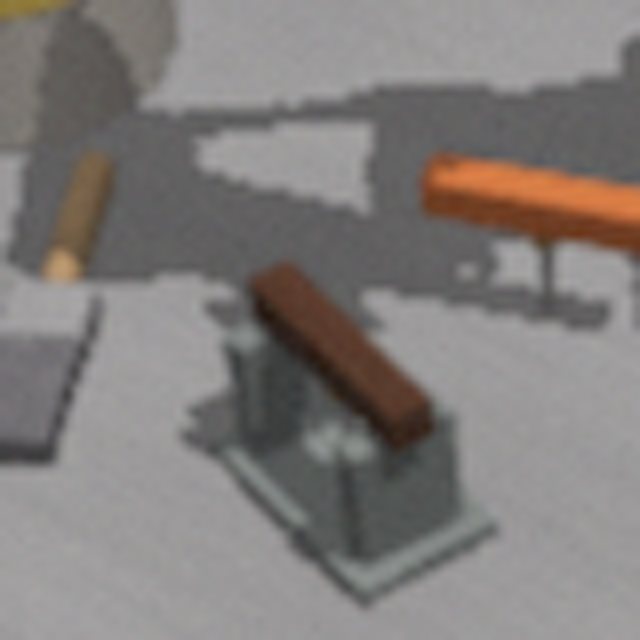

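View pics/scene23.png

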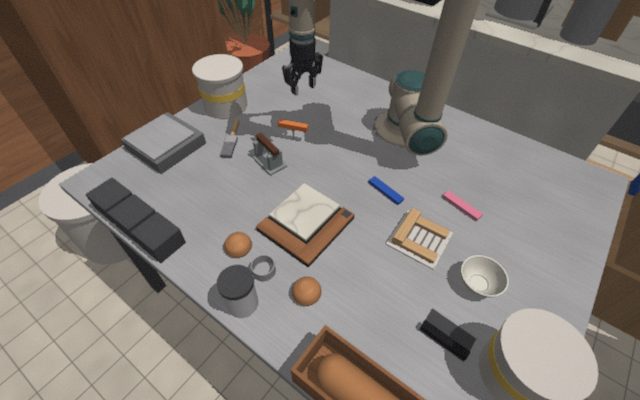

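View pics/top23.png

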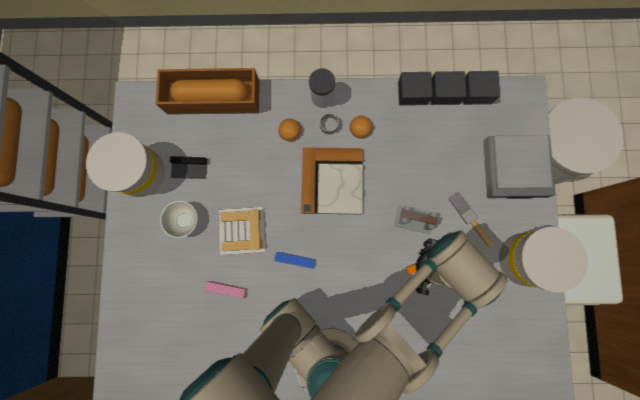

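View pics/q1.png

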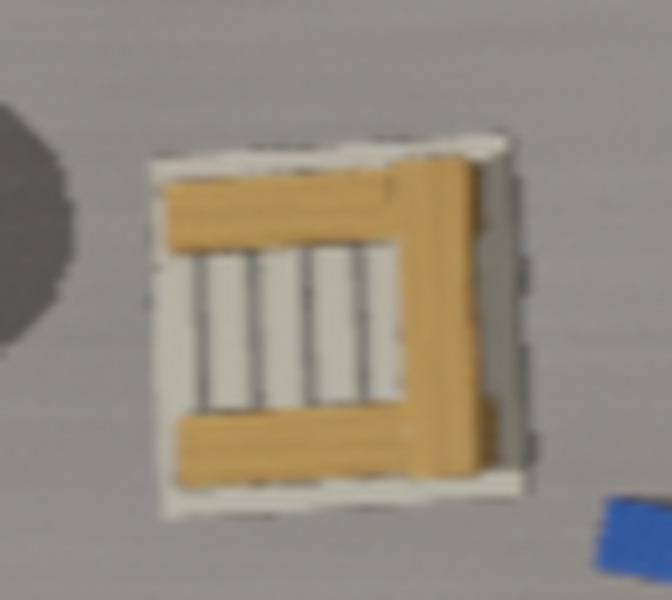

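Both views show the three slats stacked, the pick back on its rests and the bystanders unmoved. The arm is clear of everything, so I'm handing in.

```bash
python3 -c "
from rig import ticket
print(ticket.sign_off())"
```

```text
the job is handed in; nothing more can be done
None
```

I finished the job and handed it in at about 51 s on the clock, well under the 210 s limit; the sign-off gives no verdict.

- **Slats:** three were present. Two lie across the grooves at about x = +48 and −47 mm on the rack, with a gap of about 65 mm. The third lies crosswise on top at y ≈ −47 mm. All are within about 2 mm of where they should be, and none was knocked aside during the run.
- **Joint:** before drawing, I felt for both walls at the start to centre the pin. I then drew it at about 3 cm/s from the plate end, round the corner and to about 3 mm past seam_end, with the tip about 1.5 mm above the floor by calculation. At the corner I paused about half a second while I felt for the outer wall. Wall contact during these checks stayed under about 4 N, and I felt none along the two straight runs.
- **Pick:** it is back across both rests with the handle as it was before; I placed it by returning to the pose where I had gripped it.

**Checks that disagreed:** the two cameras differed by 3–6 mm in absolute position. I corrected for this using the jaw-centred slats and by feeling for the joint walls. The corrected camera estimate was still about 1.5 mm off in the joint, and I followed the felt position.

The last pictures from both cameras show the stack intact, the pick on its stand and the bystanders in place. The arm was clear of everything when I handed in.

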